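# Find the high spot of a rover wheel on the runout stand

## Task

Slide the runout gauge fully home against its stop so that its sprung pointer rides on the rim, then turn the wheel slowly and gently against it to feel out the highest spot of the rim (there is also a lesser one). Leave the wheel at rest with the highest spot under the pointer and hands off, without disturbing the things lying around.

Things in the scene. Friction and masses are not known exactly. Their poses are not given: they have to be found in the camera images.
- stand: Grey steel base of the runout stand, fixed to the bench: a 220 x 220 x 12 mm plate with an upright spindle in its middle and a tongue with a slide rail running out to one side. Origin: under the spindle, at bench level. z up along the spindle; y points along the rail, from the spindle to the gauge.
- wheel: Bare aluminium rover wheel, 200 mm across, lying flat on the spindle; turns about it either way without end (bearing drag 0.04 N m) and stays where left. Origin: spindle axis at bench level; its x axis lies along a spoke and turns with it. Hub radius 20 mm, 68 mm high, its nut to 85. The bearing is delicate: keep all force of the hand on the wheel under 25 N and the wheel slower than 3 rad/s.
- spoke_mid (a point): Top of the spoke on the wheel's x axis, 55 mm from the spindle, 58 mm above the bench. Three alike spokes, 120 degrees apart: bars 14 mm wide, heights 44 to 58 mm, from the hub to the rim ring (inner radius 88 mm, heights 36 to 66 mm). The windows between them are open down to the base plate.
- rub_point (a point): Fixed point where the pointer of the homed gauge meets the rim lip (100 mm from spindle on stand's +y, 62 mm high). The lip is round but for two smooth humps, each about 40 degrees of arc: the high spot, 4 mm proud, and a lesser one of 1.6 mm, anywhere round the rim and not shown by any reading. Pointer force: about 1 N on true lip, 4 on lesser hump, 8 on high spot; friction 0.45.
- gauge: Runout gauge: aluminium plate 104 x 92 mm (92 along the rail), top 50 mm above the bench, sliding on the rail with 13 N of drag; stays where left. Axes as the stand's. Fully home its origin is at the stand's origin; backed off it lies up to 45 mm along stand +y. Push it gently up to its stop. Carries a sprung lever: steel ball pointer, and a needle over a white scale (2 mm per mm of lift).
- gauge_handle (a point): Middle of the top of the gauge's black upright handle, a round post 18 mm across, heights 50 to 92 mm above the bench; push or pinch it to slide the gauge towards the spindle. It is 22 mm along x and 150 mm along y in the gauge's frame; the lever and needle are on the -x side.
- screwdriver: Screwdriver 170 mm long lying beside the stand; leave alone. Origin near its middle, x along it.
- spanner: Steel spanner 130 mm long lying beside the stand; leave alone. Origin near its middle, x along it.
- motor: Small gear motor, 85 x 38 x 36 mm, lying near the gauge; leave alone. Origin under its middle, x along its shaft.
- pen: Ball pen 145 mm long lying beside the stand; leave alone. Origin under its middle, x along it.
- nut_tray: Grey open tray 100 x 70 x 28 mm beside the stand; leave alone. Origin under its middle.
- mug: White mug, 80 mm across and 95 mm high; leave alone. Origin under its middle.

How it is judged:
By the outcome, as a careful person would: the job done as asked, in the order asked, and still so for the second after the job is handed in, with the robot touching nothing.
It also fails if it takes over 72 s, if anything falls off the work surface, if the arm or the gripper's body presses on something with over 40 N, if the wrist force passes 120 N, or if a joint passes its speed limit or range.

## Robot

A 6-joint arm with a two-finger parallel gripper is mounted at the origin on the work surface. World frame = base frame: x ahead of the robot, y to its left, z up, the work surface at z = 0. Lengths are in m, angles in rad, forces in N, time in s.
With the tool pointing down it reaches from about 0.25 to 0.725 m from the base axis. Payload 4 kg.
Tool frame: the origin (TCP) lies on the centre line of the jaws, within the pads' length; the fingertips stand 25 mm ahead of it and the grasp point (between the pads) lies 6 mm ahead of it; z points along the fingers, x is the direction in which the jaws open and shut, and the axes are right-handed (so a half turn about z gives the same grasp; the last joint's range is limited). The gripper opens to 85 mm and grips with 20 to 120 N. Pads are 22 mm wide; open, the fingers measure 114 mm over their backs; the gripper's body (76 mm by 85 mm) begins 54 mm behind the grasp point. The pads swing forward as they close: fully open they stand 13 mm farther back than shut.
Start: joints at [-1.15, 0.241, 0.005, 1.335, 0, 1.571], TCP at [0.204, -0.456, 0.256] pointing down, gripper open.
Joint ranges: [-2.72, 2.72], [-1.05, 1.87], [-1.09, 1.28], [-1.99, 2.15], [-1.42, 1.44], [-3.14, 3.14]. Speed limits (rad/s): [2.79, 2.79, 3.14, 3.14, 3.14, 3.14].

## Interface

Orientations are given as a unit quaternion [x, y, z, w].
In Python, from workcell import bot, imaging, order gives the robot as it stands.
- The arm moves only by the tool carry_out, never from a script. Its argument "moves" is a list of rows, each a list of 5 numbers: the shift along the tool's x, y, z scaled (see below), then the turn about the tool's z scaled (see below), then the opening, from -1 (shut) to 1 (fully open). In form: [[tx, ty, tz, roll, hand], ...]. A call has 1 to 20 rows; each row is the pose to reach, as a shift and turn from the pose commanded when the call began, along the tool's axes at that moment; what a row does not reach only later rows make up. The controller multiplies each number of a shift by 0.1 m and each number of a turn by 90 degrees. A row lasts 1/10 s, in which the tool goes at most 50 mm and 8.59 degrees, less where a joint would pass 70% of its speed; a pose out of reach is approached as far as the arm can. A call with a number of a shift or a turn outside -1 to 1 is refused whole. A call with a gripper value outside its range is refused whole. The fingers move at their own pace and stop on an object; the grip force is fixed at half the most. Time passes only in rows, so rows that repeat a pose let the fingers close. It gives the time, the measured TCP pose, the force and the opening at its end, in the units of the state.
- bot.get_obs(): the state, without advancing time (a new reading comes with each control period).
- imaging.camera(name): name is "scene" or "top" or "wrist"; returns the picture (384x512x3 uint8, red, green, blue); there is no depth.
- imaging.camera_model(name): a dict with "fovy" (degrees; the focal length in pixels is half the picture's height over the tangent of half this angle, whatever the lens; pixels are square), "cx", "cy" (the principal point, pixels), "eye" and "rotation" of the camera in the world. Camera axes: x right, y up, looking along -z (the intrinsics and any distortion apply to the point x, -y, -z); pixel columns grow to the right and rows downward; lengths in m; the calibration is good to about 2 mm. A picture is of the moment at which its call begins: read the wrist's pose just before it. camera_model takes no time and is no camera call; for the wrist camera it gives the pose at the moment of the call.
- order.job_done(): hands the job in, once; it reports no verdict.
The state is a dict: "clock": time; "joint_pos": joint angles; "joint_vel": joint speeds; "tau": joint torques, N m; "eef_pos": TCP position; "tool_rot": TCP orientation; "ft_force": force on the tool from outside, world axes, zero at the start; "ft_torque": the same for the moment, N m; "grip_width": finger opening in m.
Only numpy, scipy, OpenCV 4.12 (cv2) and the standard library are available. Lean on these libraries where they do the work, as an engineer would, in place of code of your own. Each camera call takes 0.05 s, during which the arm holds its last target.

## Working session

There is one attempt and no reset: what is moved stays moved. The work goes in short steps, Python scripts to look and compute and a tool call to move; the robot and the scene stay as the last step left them, time stands still between calls to the robot, and variables do not carry over. Pictures are saved under pics/ and viewed, and the job is handed in when it is done.

Besides the shell and the picture viewer there is one more tool, called as name(argument=value, ...), one argument or row to a line, values as JSON. carry_out: Moves the arm, as the interface text tells. Its arguments: {"type":"object","properties":{"moves":{"type":"array","items":{"type":"array","items":{"type":"number","minimum":-1,"maximum":1}}}},"required":["moves"]}

```bash
ls; mkdir -p pics; python3 - <<'E'
from workcell import bot, imaging, order
import cv2
o=bot.get_obs(); print(o)
for n in ("scene","top","wrist"):
    m=imaging.camera_model(n); print(n,m)
    im=imaging.camera(n); cv2.imwrite(f"pics/{n}0.png",im[:,:,::-1])
E
```

```text
pics
{'clock': 0.0, 'joint_pos': array([-1.15002800e+00,  2.41446534e-01,  3.71346519e-03,  1.33520619e+00,
       -2.26619371e-05,  1.57081894e+00]), 'joint_vel': array([ 0.00095033, -0.0007492 ,  0.00089601, -0.00135137, -0.00061417,
        0.00028574]), 'tau': array([ 1.84262390e-04, -3.72319508e+01,  2.52406490e+01,  1.69976457e-02,
       -6.87435227e-05,  8.81301048e-06]), 'eef_pos': array([ 0.20398542, -0.45585447,  0.25539205]), 'tool_rot': array([ 8.39178066e-01, -5.43855703e-01, -9.05326996e-04, -5.73194293e-04]), 'ft_force': array([-0.44453731,  0.44146964,  0.36555116]), 'ft_torque': array([ 0.01785508,  0.05313555, -0.02394464]), 'grip_width': 0.08541565234008225}
scene {'fovy': 55.941032817878195, 'cx': 251.1207424094926, 'cy': 188.4407296982284, 'eye': array([1.17186893, 0.59701015, 0.62130714]), 'rotation': array([0.19387327, 0.42420584, 0.80971929, 0.35611408])}
top {'fovy': 54.82460112038366, 'cx': 257.661638258934, 'cy': 187.00197195188161, 'eye': array([0.47869112, 0.07274828, 0.88078013]), 'rotation': array([-0.04994957,  0.03930312,  0.71078132, -0.70053567])}
wrist {'fovy': 66.86388374892506, 'cx': 256.7502684353244, 'cy': 192.54241972331488, 'eye': array([ 0.26994077, -0.42800865,  0.3725608 ]), 'rotation': array([-0.1168894 ,  0.07728075, -0.53881763,  0.83068654])}
```

View pics/top0.png

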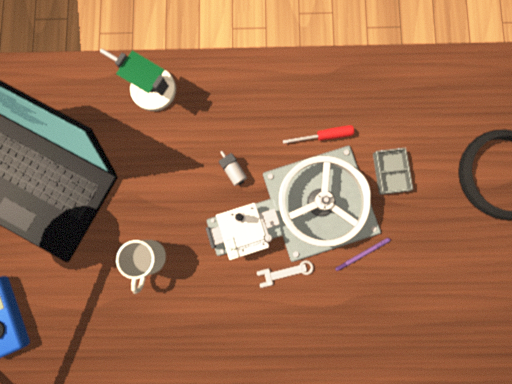

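View pics/scene0.png

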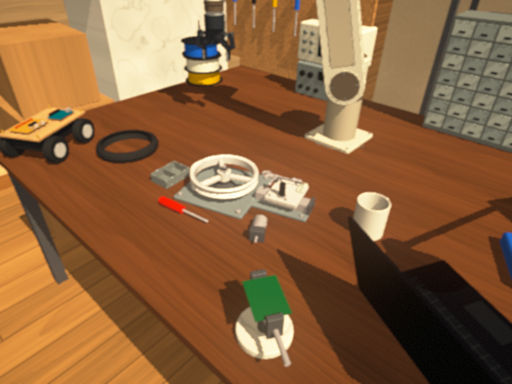

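View pics/wrist0.png

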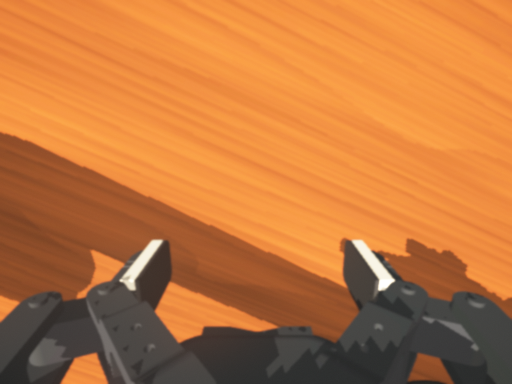

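The top view shows the wheel hub at about (325,201), the gauge left of it at about (243,230) with the black handle near (240,217), and the motor, spanner, pen, screwdriver and tray around them. I'll zoom in and back-project.

```bash
cat > h.py <<'E'
from workcell import bot, imaging, order
import cv2, numpy as np
from scipy.spatial.transform import Rotation as R
def proj(m,P):
    P=np.atleast_2d(P); c=R.from_quat(m['rotation']).inv().apply(P-m['eye']); f=192/np.tan(np.radians(m['fovy'])/2)
    return np.c_[m['cx']+f*c[:,0]/-c[:,2], m['cy']-f*c[:,1]/-c[:,2]]
def back(m,uv,z):
    f=192/np.tan(np.radians(m['fovy'])/2); uv=np.atleast_2d(uv).astype(float)
    d=np.c_[(uv[:,0]-m['cx'])/f,-(uv[:,1]-m['cy'])/f,-np.ones(len(uv))]
    d=R.from_quat(m['rotation']).apply(d); s=(z-m['eye'][2])/d[:,2]
    return m['eye']+d*s[:,None]
def crop(im,x0,y0,x1,y1,k,name):
    cv2.imwrite(name,cv2.resize(im[y0:y1,x0:x1,::-1],None,fx=k,fy=k,interpolation=cv2.INTER_CUBIC))
E
python3 - <<'E'
from h import *
m=imaging.camera_model("top")
print(back(m,[325,201],.085), back(m,[240,217],.092), back(m,[[150,0],[150,300]],0))
im=cv2.imread("pics/top0.png")[:,:,::-1]
crop(im,195,125,395,275,4,"pics/top0z.png")
E
```

```text
[[ 0.54724452 -0.06032913  0.085     ]] [[0.51519509 0.12241835 0.092     ]] [[1.08040844 0.3560158  0.        ]
 [0.33033932 0.33857344 0.        ]]
```

View pics/top0z.png

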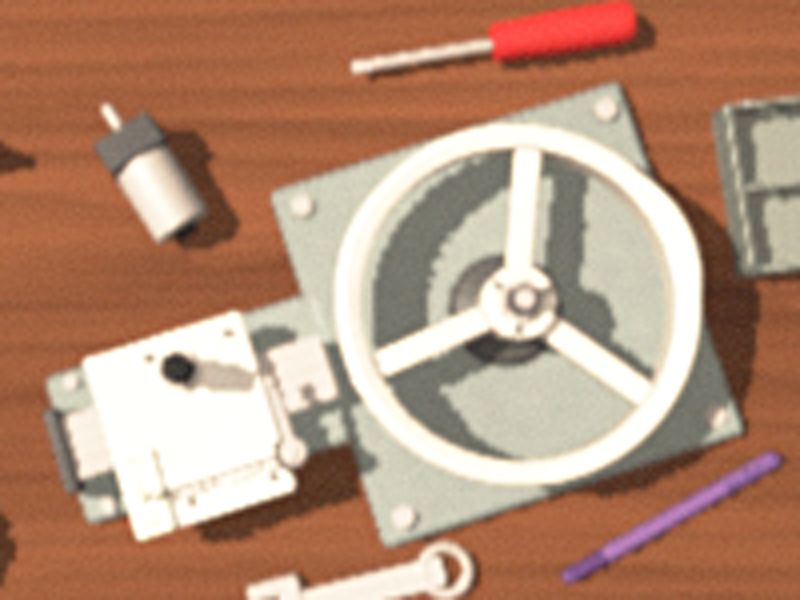

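```bash
python3 - <<'E'
from h import *
m=imaging.camera_model("top")
Z=lambda p:np.array(p)/4+np.array([195,125])
c=back(m,Z([(272,192),(618,85),(742,432),(388,545)]),.012)
print(c[:,:2]); ctr=c.mean(0); print("centre",ctr)
for i in range(4):
    d=c[(i+1)%4]-c[i]; print(np.linalg.norm(d),np.degrees(np.arctan2(d[1],d[0]))%90)
hub=back(m,Z((523,299)),.085)[0]; h=back(m,Z((179,367)),.092)[0]
print(hub,h)
for yaw in (16,17,18):
  r=R.from_euler('z',yaw,degrees=True).inv().apply(h-hub); print(yaw,r)
s=np.array([Z((527,150)),Z((378,363)),Z((648,392))]);p=back(m,s,.058)
for q in p: print(q, np.linalg.norm((q-hub)[:2]),np.degrees(np.arctan2(*(q-hub)[[1,0]])))
# rim check
t=np.radians(np.arange(0,360,10)); 
im=cv2.imread("pics/top0.png")
big=cv2.resize(im[125:275,195:395],None,fx=4,fy=4,interpolation=cv2.INTER_CUBIC)
for u in proj(m,np.c_[hub[0]+.1*np.cos(t),hub[1]+.1*np.sin(t),0*t+.066]): 
    q=(u-[195,125])*4+1.5; cv2.circle(big,tuple(int(a) for a in q),2,(0,0,255),-1)
cv2.imwrite("pics/chk.png",big)
E
```

```text
[[ 0.62245782  0.07196659]
 [ 0.68385936 -0.13568496]
 [ 0.47727154 -0.19805378]
 [ 0.41547767  0.00832871]]
centre [ 0.5497666  -0.06336086  0.012     ]
0.21653940918181913 16.472690165664616
0.21579712310895752 16.79905313075713
0.21543493613447892 16.668451132747492
0.216542280538692 17.0905098885993
[ 0.54991706 -0.06203598  0.085     ] [0.51573346 0.12294677 0.092     ]
16 [0.01812877 0.18723911 0.007     ]
17 [0.02139378 0.1868942  0.007     ]
18 [0.02465228 0.18649236 0.007     ]
[ 0.63648208 -0.0719371   0.058     ] 0.08712941085362644 -6.525011597990487
[0.51796936 0.01477668 0.058     ] 0.08319158304203411 112.5832623925718
[ 0.49990134 -0.13339723  0.058     ] 0.08714355958267064 -125.02587165794327
```

View pics/chk.png

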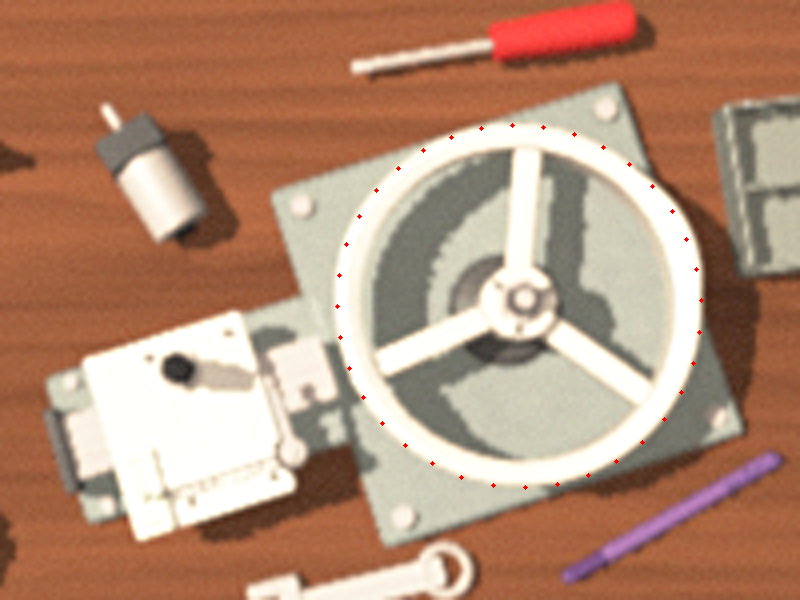

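```bash
cat >> h.py <<'E'
C=np.array([.550,-.0625,0]); YAW=np.radians(16.8)
XS=np.array([np.cos(YAW),np.sin(YAW),0]); YS=np.array([-np.sin(YAW),np.cos(YAW),0])
def st(x,y,z): return C+x*XS+y*YS+np.array([0,0,z])
def to(P,head=None):
    o=bot.get_obs(); r=R.from_quat(o['tool_rot']); d=r.inv().apply(np.array(P)-o['eef_pos'])
    x=r.apply([1,0,0]); h=np.degrees(np.arctan2(x[1],x[0]))
    roll=None if head is None else -((head-h+180)%360-180)/90
    print("t",o['clock'],"units",np.round(d*10,3),"roll",roll,"head",round(h,2),"pos",o['eef_pos'].round(4),"stand",np.round([(o['eef_pos']-C)@XS,(o['eef_pos']-C)@YS],4),"F",o['ft_force'].round(2),"q",o['joint_pos'].round(2))
E
python3 -c "
from h import *
to(st(.022,.222,.2),16.8)"
```

```text
t 0.15 units [-4.352 -5.266  0.563] roll -0.9187891350022659 head -65.89 pos [ 0.2041 -0.456   0.2556] stand [-0.4449 -0.2767] F [-0.02 -0.37 -0.04] q [-1.15  0.24  0.    1.34  0.    1.57]
```

carry_out(
  moves=[
    [-0.5,-0.5,0,-0.1,-1],
    [-1,-1,0,-0.2,-1],
    [-1,-1,0,-0.3,-1],
    [-1,-1,0,-0.3,-1],
  ],
)

```text
clock: 0.55
eef_pos: [0.2552, -0.3201, 0.2561]
tool_rot: [0.944, -0.329, -0.001, -0.001]
ft_force: [-0.6, 0.3, -0.5]
grip_width: 0.0281
```

```bash
python3 -c "
from h import *
to(st(.022,.222,.2),16.8)"
```

```text
t 0.55 units [-0.989 -5.296  0.572] roll -0.6136899598026085 head -38.43 pos [ 0.2552 -0.3201  0.2561] stand [-0.3567 -0.1614] F [-0.59  0.34 -0.51] q [-0.9   0.06 -0.21  1.3   0.    1.34]
```

carry_out(
  moves=[
    [-0.1,-0.5,0,-0.1,-1],
    [-0.2,-1,0,-0.2,-1],
    [-0.2,-1,0,-0.2,-1],
  ],
)

```text
clock: 0.85
eef_pos: [0.3034, -0.2303, 0.2562]
tool_rot: [0.984, -0.177, 0.0, -0.001]
ft_force: [-0.0, -0.4, 0.6]
grip_width: 0.0
```

```bash
python3 -c "
from h import *
to(st(.022,.222,.2),16.8)"
```

```text
t 0.85 units [ 0.562 -4.332  0.569] roll -0.4128734411438763 head -20.36 pos [ 0.3034 -0.2303  0.2562] stand [-0.2845 -0.0894] F [-0.02 -0.35  0.57] q [-0.65  0.   -0.27  1.3   0.    1.28]
```

carry_out(
  moves=[
    [0.1,-0.5,0,-0.1,-1],
    [0.2,-1,0,-0.2,-1],
    [0.2,-1,0,-0.2,-1],
  ],
)

```text
clock: 1.15
eef_pos: [0.3586, -0.1446, 0.2563]
tool_rot: [1.0, -0.021, 0.001, -0.0]
ft_force: [-0.1, -0.3, 1.0]
grip_width: 0.0
```

```bash
python3 -c "
from h import *
to(st(.022,.222,.2),16.8)"
```

```text
t 1.15 units [ 1.357 -3.068  0.568] roll -0.21306406629301605 head -2.38 pos [ 0.3586 -0.1446  0.2563] stand [-0.207  -0.0232] F [-0.1  -0.29  1.05] q [-0.38  0.01 -0.26  1.3   0.    1.23]
```

carry_out(
  moves=[
    [0.2,-0.5,0,-0.1,-1],
    [0.5,-1,0,-0.21,-1],
    [0.5,-1,0,-0.21,-1],
  ],
)

```text
clock: 1.45
eef_pos: [0.4132, -0.0487, 0.2562]
tool_rot: [0.99, 0.141, 0.001, -0.0]
ft_force: [-0.3, -0.1, 0.0]
grip_width: 0.0001
```

```bash
python3 -c "
from h import *
to(st(.022,.222,.2),16.8)"
```

```text
t 1.45 units [ 1.473 -1.707  0.564] roll -0.006080325595713829 head 16.25 pos [ 0.4132 -0.0487  0.2562] stand [-0.1269  0.0527] F [-0.35 -0.07  0.04] q [-0.12  0.07 -0.2   1.3   0.    1.17]
```

carry_out(
  moves=[
    [0.4,-0.4,0,0,-1],
    [0.8,-0.8,0,0,-1],
    [1,-1,0.0,0,-1],
    [1,-1,0.0,0,-1],
  ],
)

```text
clock: 1.85
eef_pos: [0.4821, 0.0754, 0.2555]
tool_rot: [0.99, 0.14, 0.0, -0.0]
ft_force: [-1.3, 0.1, 1.0]
grip_width: 0.0002
```

```bash
python3 - <<'E'
from h import *
to(st(.022,.222,.085),16.8)
E
```

```text
t 1.85 units [ 0.462 -0.709  1.706] roll -0.007593972710414063 head 16.12 pos [0.4821 0.0754 0.2555] stand [-0.0251  0.1516] F [-1.34  0.09  1.04] q [ 0.15  0.22 -0.03  1.33  0.    1.44]
```

carry_out(
  moves=[
    [0.3,-0.4,0.2,0,-1],
    [0.46,-0.71,0.6,-0.007,-1],
    [0.46,-0.71,0.9,-0.007,-1],
    [0.46,-0.71,0.9,-0.007,-1],
  ],
)

```text
clock: 2.25
eef_pos: [0.5011, 0.1522, 0.1611]
tool_rot: [0.99, 0.144, -0.006, 0.001]
ft_force: [-1.4, -0.7, -0.0]
grip_width: 0.0003
```

```bash
python3 - <<'E'
from h import *
to(st(.022,.222,.085),16.8)
crop(imaging.camera("top"),195,125,395,275,4,"pics/top1.png")
m=imaging.camera_model("wrist");im=imaging.camera("wrist");crop(im,0,0,512,384,1,"pics/w1.png")
print(proj(m,[st(.022,.187,.092),st(.022,.187,.05),st(0,.1,.062)]))
E
```

```text
t 2.25 units [ 0.076 -0.025  0.76 ] roll -0.0027448246507747044 head 16.55 pos [0.5011 0.1522 0.1611] stand [0.0152 0.2197] F [-1.43 -0.7  -0.01] q [ 0.3   0.36 -0.09  1.13 -0.    1.58]
[[263.46933322 255.09613792]
 [262.80243904 231.46562244]
 [238.64410166 325.88031398]]
```

View pics/top1.png

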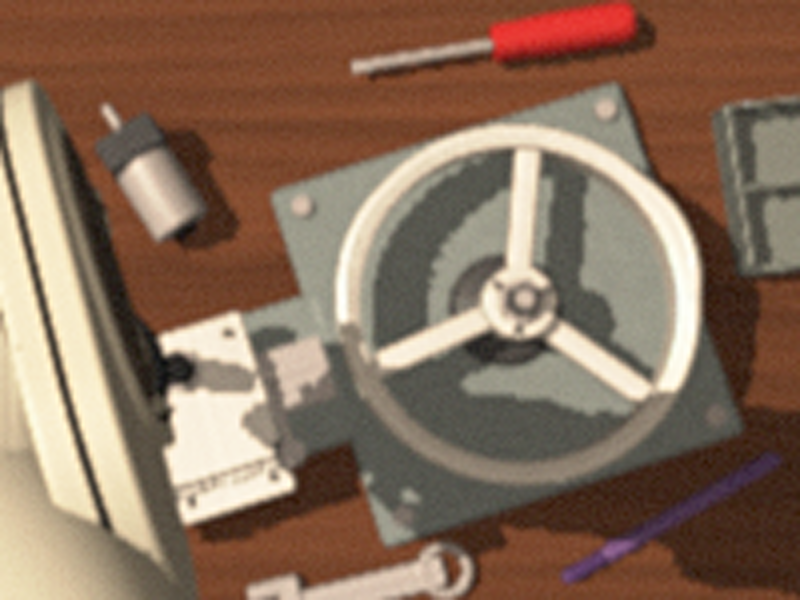

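View pics/w1.png

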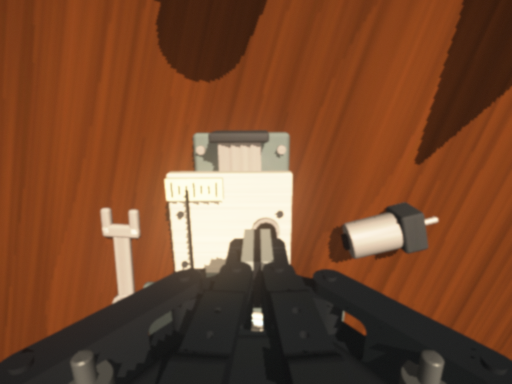

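The wrist view shows the gauge plate, with the needle at about (187,190) on its scale. The handle is just ahead of and behind the fingertips, near (263,230). Clearance is about 13 mm, so I'll descend.

carry_out(
  moves=[
    [0.06,0,0.3,0,-1],
    [0.06,0,0.6,0,-1],
    [0.06,0,0.76,0,-1],
    [0.06,0,0.76,0,-1],
  ],
)

```text
clock: 2.75
eef_pos: [0.51, 0.1543, 0.0904]
tool_rot: [0.99, 0.143, -0.001, 0.0]
ft_force: [0.2, -0.8, -0.4]
grip_width: 0.0001
```

```bash
python3 - <<'E'
from h import *
to(st(.022,.170,.085),16.8)
E
```

```text
t 2.75 units [-0.021  0.491  0.054] roll -0.003619818796310091 head 16.47 pos [0.51   0.1543 0.0904] stand [0.0244 0.2191] F [ 0.16 -0.77 -0.4 ] q [ 0.29  0.44 -0.17  0.96 -0.    1.58]
```

carry_out(
  moves=[
    [-0.02,0.06,0,0,-1],
    [-0.02,0.11,0.02,0,-1],
    [-0.02,0.14,0.02,0,-1],
    [-0.02,0.17,0.03,0,-1],
    [-0.02,0.2,0.03,0,-1],
    [-0.02,0.23,0.03,0,-1],
    [-0.02,0.26,0.03,0,-1],
    [-0.02,0.29,0.03,0,-1],
    [-0.02,0.32,0.03,0,-1],
    [-0.02,0.35,0.03,0,-1],
    [-0.02,0.37,0.03,0,-1],
    [-0.02,0.39,0.03,0,-1],
    [-0.02,0.41,0.03,0,-1],
  ],
)

```text
clock: 4.05
eef_pos: [0.5205, 0.1204, 0.0903]
tool_rot: [0.989, 0.146, 0.002, -0.005]
ft_force: [-5.7, 12.0, 6.6]
grip_width: -0.0001
```

```bash
python3 - <<'E'
from h import *
to(st(.022,.170,.085),16.8)
crop(imaging.camera("top"),195,125,395,275,4,"pics/top2.png")
crop(imaging.camera("wrist"),0,0,512,384,1,"pics/w2.png")
E
```

```text
t 4.05 units [-0.026  0.137  0.052] roll -5.46822136079249e-06 head 16.8 pos [0.5205 0.1204 0.0903] stand [0.0246 0.1836] F [-5.68 12.01  6.57] q [ 0.22  0.43 -0.18  0.96  0.01  1.5 ]
```

View pics/top2.png

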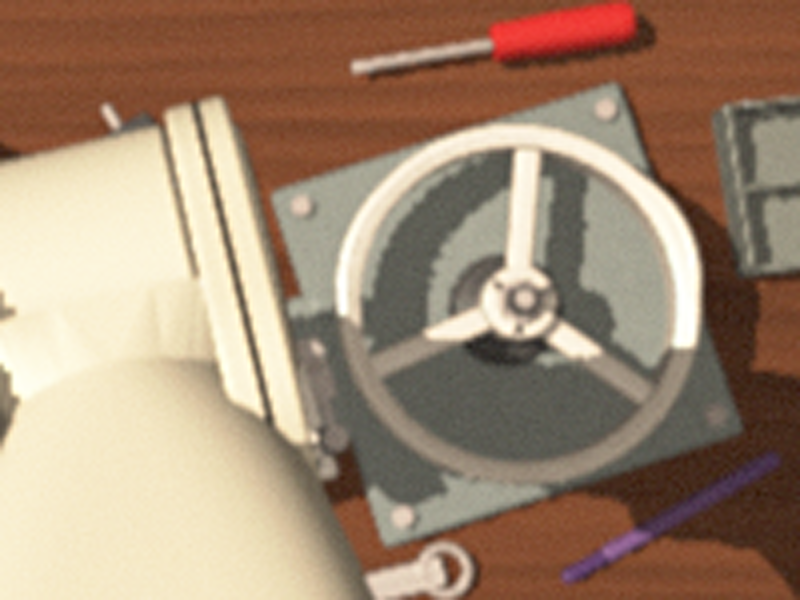

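View pics/w2.png

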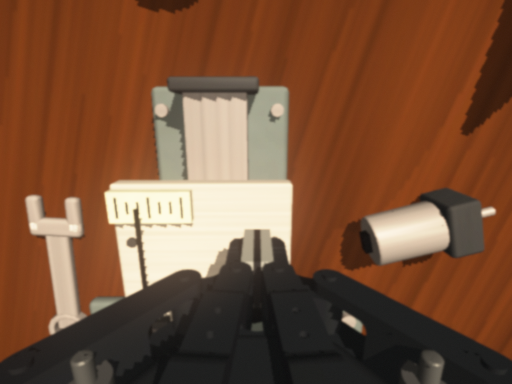

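carry_out(
  moves=[
    [0,0.02,0,0,-1],
    [0,0.04,0,0,-1],
    [0,0.06,0,0,-1],
    [0,0.08,0,0,-1],
    [0,0.09,0,0,-1],
    [0,0.1,0,0,-1],
  ],
)

```text
clock: 4.75
eef_pos: [0.5234, 0.1107, 0.0903]
tool_rot: [0.989, 0.146, 0.002, -0.005]
ft_force: [-4.2, 12.8, 8.3]
grip_width: -0.0003
```

```bash
python3 - <<'E'
from h import *
to(st(.022,.170,.085),16.8)
E
```

```text
t 4.75 units [-0.026  0.036  0.052] roll -6.282541063961213e-05 head 16.79 pos [0.5234 0.1107 0.0903] stand [0.0246 0.1735] F [-4.18 12.8   8.3 ] q [ 0.2   0.44 -0.18  0.96  0.01  1.48]
```

carry_out(
  moves=[
    [0,0.015,0,0,-1],
    [0,0.03,0,0,-1],
    [0,0.04,0,0,-1],
  ],
)

```text
clock: 5.05
eef_pos: [0.5246, 0.1069, 0.0903]
tool_rot: [0.989, 0.146, 0.002, -0.005]
ft_force: [-4.5, 11.6, 8.7]
grip_width: 0.0001
```

carry_out(
  moves=[
    [0,0.015,0,0,-1],
    [0,0.03,0,0,-1],
  ],
)

```text
clock: 5.25
eef_pos: [0.525, 0.1055, 0.0903]
tool_rot: [0.989, 0.146, 0.002, -0.007]
ft_force: [-6.2, 18.6, 7.5]
grip_width: -0.0001
```

carry_out(
  moves=[
    [0,0.02,0,0,-1],
    [0,0.02,0,0,-1],
  ],
)

```text
clock: 5.45
eef_pos: [0.525, 0.1054, 0.0904]
tool_rot: [0.989, 0.147, 0.001, -0.009]
ft_force: [-8.1, 21.8, 8.3]
grip_width: 0.0003
```

```bash
python3 - <<'E'
from h import *
to(st(.022,.170,.085),16.8)
crop(imaging.camera("wrist"),0,0,512,384,1.5,"pics/w3.png")
E
```

```text
t 5.45 units [-0.026 -0.02   0.054] roll 0.001418705145714701 head 16.93 pos [0.525  0.1054 0.0904] stand [0.0246 0.1679] F [-8.06 21.75  8.28] q [ 0.19  0.44 -0.17  0.96  0.02  1.46]
```

View pics/w3.png

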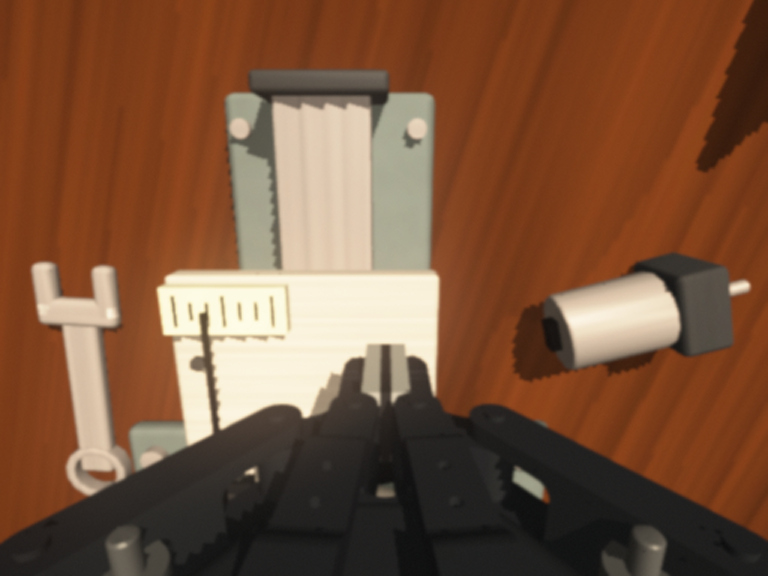

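The gauge is against its stop: force rose to 23 N with no further motion, and the origin offset is about -2 mm, which is within calibration. I'll back off and lift.

carry_out(
  moves=[
    [0,-0.08,0,0,-1],
    [0,-0.2,0,0,-1],
    [0,-0.2,-0.2,0,-1],
    [0,-0.2,-0.6,0,-1],
    [0,0.1,-0.9,0,-1],
    [0,0.5,-0.9,0,-1],
    [0.0,0.9,-0.9,0,-1],
    [0.0,0.9,-0.9,0,-1],
  ],
)

```text
clock: 6.3
eef_pos: [0.5527, 0.0074, 0.1783]
tool_rot: [0.99, 0.141, 0.001, 0.001]
ft_force: [-0.1, 0.8, -0.5]
grip_width: 0.0002
```

```bash
python3 - <<'E'
from h import *
to(st(.0315,.045,.065),16.8)
crop(imaging.camera("wrist"),0,0,512,384,1.5,"pics/w4.png")
crop(imaging.camera("top"),195,125,395,275,4,"pics/top4.png")
E
```

```text
t 6.3 units [0.086 0.207 1.134] roll -0.005956249023632015 head 16.26 pos [0.5527 0.0074 0.1783] stand [0.0228 0.0661] F [-0.06  0.77 -0.54] q [ 0.01  0.39  0.    1.18 -0.    1.3 ]
```

View pics/w4.png

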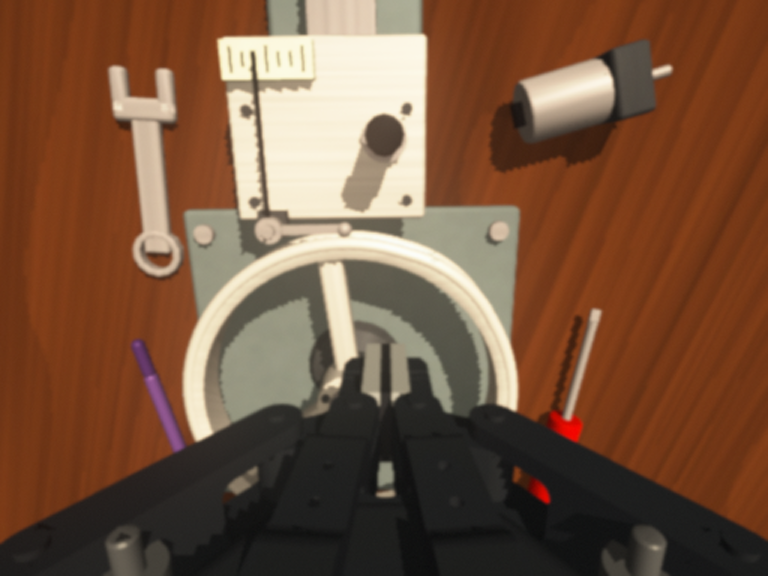

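View pics/top4.png

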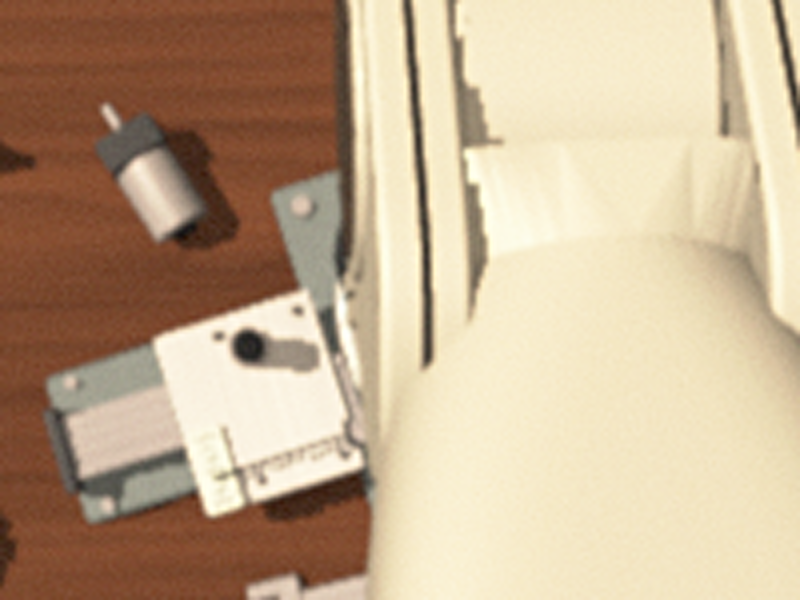

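The wrist view shows the gauge home and the pointer ball on the lip at (346,228). The needle is at (255,60), with a spoke at (335,280) and the window right of it clear for the fingers.

carry_out(
  moves=[
    [0.09,0.21,0.3,0,-1],
    [0.09,0.21,0.6,0,-1],
    [0.09,0.21,0.85,0,-1],
    [0.09,0.21,1,0,-1],
    [0.09,0.21,1,0,-1],
  ],
)

```text
clock: 6.9
eef_pos: [0.5633, -0.0045, 0.0747]
tool_rot: [0.989, 0.145, -0.003, -0.001]
ft_force: [-1.0, 0.2, -0.1]
grip_width: 0.0004
```

```bash
python3 - <<'E'
from h import *
to(st(.0315,.045,.066),16.8)
E
```

```text
t 6.9 units [0.021 0.067 0.086] roll -0.0008124464502742512 head 16.73 pos [ 0.5633 -0.0045  0.0747] stand [0.0295 0.0517] F [-1.    0.15 -0.06] q [-0.01  0.51 -0.1   0.97  0.    1.27]
```

```bash
python3 - <<'E'
import numpy as np
P=lambda a:55*np.array([np.cos(np.radians(a)),-np.sin(np.radians(a))])/100
for a in range(55,420,10):
    print(a,[list((P(a+s)-P(a)).round(3)) for s in (5,10)])
E
```

```text
55 [[np.float64(-0.04), np.float64(-0.026)], [np.float64(-0.083), np.float64(-0.048)]]
65 [[np.float64(-0.044), np.float64(-0.018)], [np.float64(-0.09), np.float64(-0.033)]]
75 [[np.float64(-0.047), np.float64(-0.01)], [np.float64(-0.094), np.float64(-0.017)]]
85 [[np.float64(-0.048), np.float64(-0.002)], [np.float64(-0.096), np.float64(0.0)]]
95 [[np.float64(-0.048), np.float64(0.006)], [np.float64(-0.094), np.float64(0.017)]]
105 [[np.float64(-0.046), np.float64(0.014)], [np.float64(-0.09), np.float64(0.033)]]
115 [[np.float64(-0.043), np.float64(0.022)], [np.float64(-0.083), np.float64(0.048)]]
125 [[np.float64(-0.038), np.float64(0.029)], [np.float64(-0.073), np.float64(0.062)]]
135 [[np.float64(-0.032), np.float64(0.035)], [np.float64(-0.062), np.float64(0.073)]]
145 [[np.float64(-0.026), np.float64(0.04)], [np.float64(-0.048), np.float64(0.083)]]
155 [[np.float64(-0.018), np.float64(0.044)], [np.float64(-0.033), np.float64(0.09)]]
165 [[np.float64(-0.01), np.float64(0.047)], [np.float64(-0.017), np.float64(0.094)]]
175 [[np.float64(-0.002), np.float64(0.048)], [np.float64(0.0),
[... 1388 characters left out ...]
5 [[np.float64(0.01), np.float64(-0.047)], [np.float64(0.017), np.float64(-0.094)]]
355 [[np.float64(0.002), np.float64(-0.048)], [np.float64(0.0), np.float64(-0.096)]]
365 [[np.float64(-0.006), np.float64(-0.048)], [np.float64(-0.017), np.float64(-0.094)]]
375 [[np.float64(-0.014), np.float64(-0.046)], [np.float64(-0.033), np.float64(-0.09)]]
385 [[np.float64(-0.022), np.float64(-0.043)], [np.float64(-0.048), np.float64(-0.083)]]
395 [[np.float64(-0.029), np.float64(-0.038)], [np.float64(-0.062), np.float64(-0.073)]]
405 [[np.float64(-0.035), np.float64(-0.032)], [np.float64(-0.073), np.float64(-0.062)]]
415 [[np.float64(-0.04), np.float64(-0.026)], [np.float64(-0.083), np.float64(-0.048)]]
```

carry_out(
  moves=[
    [-0.02,-0.015,0.1,0,-1],
    [-0.04,-0.025,0.1,0,-1],
    [-0.06,-0.035,0.1,0,-1],
    [-0.083,-0.048,0.1,0,-1],
  ],
)

```text
clock: 7.3
eef_pos: [0.5569, -0.0033, 0.0682]
tool_rot: [0.989, 0.145, 0.001, 0.0]
ft_force: [-0.3, 0.9, 0.2]
grip_width: 0.0002
```

carry_out(
  moves=[
    [-0.022,-0.009,0,0,-1],
    [-0.044,-0.018,0,0,-1],
    [-0.067,-0.026,0,0,-1],
    [-0.09,-0.033,0,0,-1],
  ],
)

```text
clock: 7.7
eef_pos: [0.5476, -0.0031, 0.0677]
tool_rot: [0.989, 0.145, 0.001, 0.0]
ft_force: [3.0, 0.3, -0.3]
grip_width: 0.0001
```

carry_out(
  moves=[
    [-0.023,-0.005,0,0,-1],
    [-0.047,-0.01,0,0,-1],
    [-0.07,-0.014,0,0,-1],
    [-0.094,-0.017,0,0,-1],
  ],
)

```text
clock: 8.1
eef_pos: [0.5376, -0.0039, 0.0675]
tool_rot: [0.989, 0.145, 0.0, -0.0]
ft_force: [1.0, 0.3, 0.3]
grip_width: -0.0003
```

```bash
python3 - <<'E'
from h import *
to(st(0,.055,.066),16.8)
crop(imaging.camera("wrist"),0,0,512,384,1.5,"pics/w5.png")
E
```

```text
t 8.1 units [-0.05   0.047  0.015] roll -0.001779568294474782 head 16.64 pos [ 0.5376 -0.0039  0.0675] stand [0.005  0.0596] F [1.04 0.34 0.28] q [-0.01  0.47 -0.19  0.91  0.    1.27]
```

View pics/w5.png

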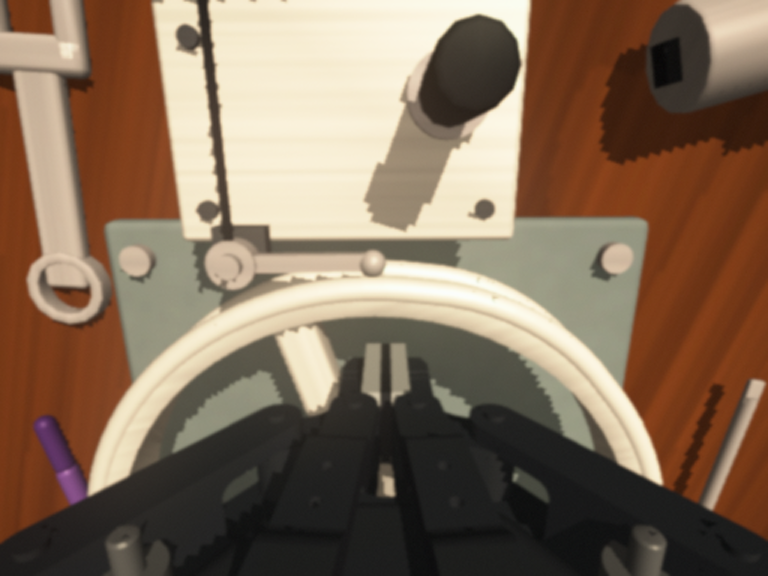

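The wrist view shows the pointer ball at (372,263). A swelling of the lip lies just to its right, at about (400–540, 270–300), so a hump is approaching. I'll continue in 5° steps.

carry_out(
  moves=[
    [-0.024,-0.001,0,0,-1],
    [-0.048,-0.002,0,0,-1],
  ],
)

```text
clock: 8.35
eef_pos: [0.5327, -0.0051, 0.0673]
tool_rot: [0.989, 0.145, 0.0, -0.0]
ft_force: [2.5, -0.1, -0.3]
grip_width: 0.0003
```

carry_out(
  moves=[
    [-0.024,0.001,0,0,-1],
    [-0.048,0.002,0,0,-1],
  ],
)

```text
clock: 8.55
eef_pos: [0.5281, -0.0067, 0.0673]
tool_rot: [0.989, 0.145, 0.0, -0.0]
ft_force: [2.7, -0.1, -0.3]
grip_width: 0.0002
```

carry_out(
  moves=[
    [-0.024,0.003,0,0,-1],
    [-0.048,0.006,0,0,-1],
  ],
)

```text
clock: 8.75
eef_pos: [0.5243, -0.0086, 0.0675]
tool_rot: [0.989, 0.145, 0.001, -0.0]
ft_force: [4.2, 1.0, -2.0]
grip_width: 0.0
```

carry_out(
  moves=[
    [-0.023,0.005,0,0,-1],
    [-0.046,0.011,0,0,-1],
  ],
)

```text
clock: 8.95
eef_pos: [0.5204, -0.0109, 0.0676]
tool_rot: [0.989, 0.145, 0.001, -0.0]
ft_force: [4.6, 1.7, -1.0]
grip_width: 0.0002
```

carry_out(
  moves=[
    [-0.023,0.007,0,0,-1],
    [-0.046,0.014,0,0,-1],
  ],
)

```text
clock: 9.15
eef_pos: [0.5165, -0.0135, 0.0676]
tool_rot: [0.989, 0.145, 0.001, -0.0]
ft_force: [4.6, 1.2, -1.3]
grip_width: 0.0002
```

carry_out(
  moves=[
    [-0.022,0.009,0,0,-1],
    [-0.044,0.019,0,0,-1],
  ],
)

```text
clock: 9.35
eef_pos: [0.513, -0.0164, 0.0677]
tool_rot: [0.989, 0.145, 0.001, -0.0]
ft_force: [4.8, 0.9, -1.3]
grip_width: -0.0002
```

```bash
python3 - <<'E'
from h import *
to(st(0,.055,.066),16.8)
crop(imaging.camera("wrist"),0,0,512,384,1.5,"pics/w6.png")
E
```

```text
t 9.35 units [ 0.221 -0.002  0.018] roll -0.0015608116321999433 head 16.66 pos [ 0.513  -0.0164  0.0677] stand [-0.0221  0.0548] F [ 4.84  0.87 -1.27] q [-0.03  0.43 -0.26  0.88  0.    1.25]
```

View pics/w6.png

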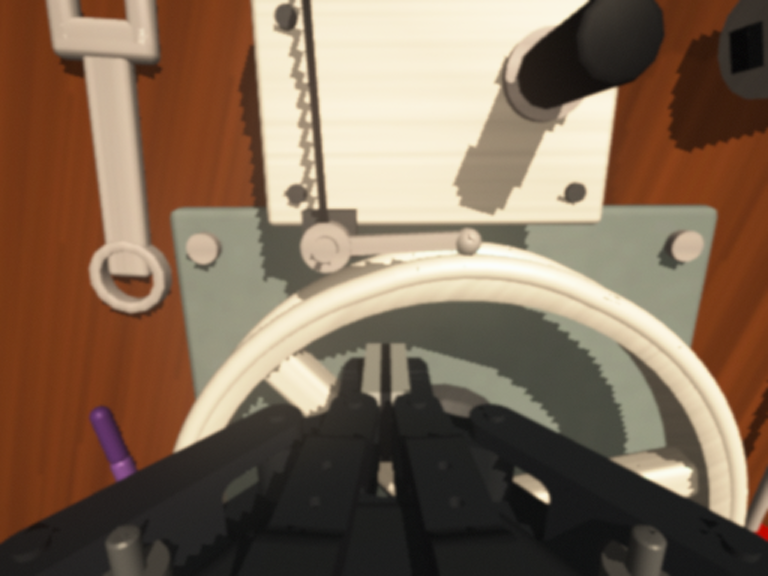

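Force is about 5 N here, which looks like the lesser hump. I'll go on.

carry_out(
  moves=[
    [-0.021,0.011,0,0,-1],
    [-0.043,0.022,0,0,-1],
  ],
)

```text
clock: 9.6
eef_pos: [0.5092, -0.0197, 0.0676]
tool_rot: [0.989, 0.145, 0.001, -0.0]
ft_force: [4.6, 2.0, -0.2]
grip_width: -0.0002
```

carry_out(
  moves=[
    [-0.02,0.013,0,0,-1],
    [-0.04,0.026,0,0,-1],
  ],
)

```text
clock: 9.8
eef_pos: [0.5057, -0.0233, 0.0675]
tool_rot: [0.989, 0.145, 0.001, -0.0]
ft_force: [3.7, 2.5, 0.5]
grip_width: -0.0001
```

carry_out(
  moves=[
    [-0.019,0.014,0,0,-1],
    [-0.038,0.029,0,0,-1],
  ],
)

```text
clock: 10.0
eef_pos: [0.5023, -0.0274, 0.0673]
tool_rot: [0.989, 0.145, -0.0, -0.0]
ft_force: [2.9, 2.0, 0.5]
grip_width: 0.0004
```

carry_out(
  moves=[
    [-0.018,0.016,0,0,-1],
    [-0.035,0.033,0,0,-1],
  ],
)

```text
clock: 10.2
eef_pos: [0.4996, -0.0319, 0.0672]
tool_rot: [0.989, 0.145, -0.001, -0.0]
ft_force: [2.8, 2.1, -0.3]
grip_width: 0.0003
```

carry_out(
  moves=[
    [-0.016,0.017,0,0,-1],
    [-0.032,0.035,0,0,-1],
  ],
)

```text
clock: 10.4
eef_pos: [0.4973, -0.0363, 0.067]
tool_rot: [0.989, 0.145, -0.001, -0.0]
ft_force: [1.0, 1.9, 0.6]
grip_width: -0.0
```

carry_out(
  moves=[
    [-0.015,0.019,0,0,-1],
    [-0.03,0.038,0,0,-1],
  ],
)

```text
clock: 10.6
eef_pos: [0.4957, -0.0408, 0.067]
tool_rot: [0.989, 0.145, -0.001, -0.0]
ft_force: [1.1, 1.1, -0.8]
grip_width: -0.0002
```

```bash
python3 - <<'E'
from h import *
to(st(0,.055,.066),16.8)
E
```

```text
t 10.6 units [ 0.457 -0.187  0.01 ] roll -0.0018479882253413077 head 16.63 pos [ 0.4957 -0.0408  0.067 ] stand [-0.0457  0.0365] F [ 1.12  1.08 -0.83] q [-0.08  0.4  -0.3   0.87 -0.    1.2 ]
```

The lesser hump is passed and force is back to about 1.5 N. On to the next.

carry_out(
  moves=[
    [-0.013,0.02,0,0,-1],
    [-0.026,0.04,0,0,-1],
    [-0.037,0.062,0,0,-1],
    [-0.048,0.083,0,0,-1],
  ],
)

```text
clock: 11.0
eef_pos: [0.4939, -0.0501, 0.0672]
tool_rot: [0.989, 0.145, -0.0, -0.0]
ft_force: [0.4, 2.4, -0.0]
grip_width: 0.0002
```

carry_out(
  moves=[
    [-0.009,0.022,0,0,-1],
    [-0.018,0.044,0,0,-1],
    [-0.026,0.067,0,0,-1],
    [-0.033,0.09,0,0,-1],
  ],
)

```text
clock: 11.4
eef_pos: [0.4935, -0.0596, 0.0673]
tool_rot: [0.989, 0.145, -0.0, -0.0]
ft_force: [1.0, 1.0, -0.1]
grip_width: 0.0
```

carry_out(
  moves=[
    [-0.005,0.023,0,0,-1],
    [-0.01,0.047,0,0,-1],
    [-0.014,0.07,0,0,-1],
    [-0.017,0.094,0,0,-1],
  ],
)

```text
clock: 11.8
eef_pos: [0.4946, -0.069, 0.0673]
tool_rot: [0.989, 0.145, -0.0, -0.0]
ft_force: [0.7, 2.0, 0.7]
grip_width: -0.0001
```

carry_out(
  moves=[
    [-0.001,0.024,0,0,-1],
    [-0.002,0.048,0,0,-1],
    [-0.001,0.072,0,0,-1],
    [0,0.096,0,0,-1],
  ],
)

```text
clock: 12.2
eef_pos: [0.4973, -0.0783, 0.0672]
tool_rot: [0.989, 0.145, -0.0, -0.0]
ft_force: [-0.2, 3.3, 1.1]
grip_width: 0.0001
```

carry_out(
  moves=[
    [0.003,0.024,0,0,-1],
    [0.006,0.048,0,0,-1],
    [0.011,0.071,0,0,-1],
    [0.017,0.094,0,0,-1],
  ],
)

```text
clock: 12.6
eef_pos: [0.5016, -0.0868, 0.0672]
tool_rot: [0.989, 0.145, -0.0, -0.0]
ft_force: [-1.3, 3.0, 0.7]
grip_width: 0.0001
```

```bash
python3 - <<'E'
from h import *
to(st(0,.055,.066),16.8)
crop(imaging.camera("wrist"),0,0,512,384,1.5,"pics/w7.png")
E
```

```text
t 12.6 units [ 0.532 -0.644  0.012] roll -0.0017936583477851148 head 16.64 pos [ 0.5016 -0.0868  0.0672] stand [-0.0534 -0.0093] F [-1.29  3.    0.67] q [-0.17  0.42 -0.27  0.88 -0.    1.11]
```

View pics/w7.png

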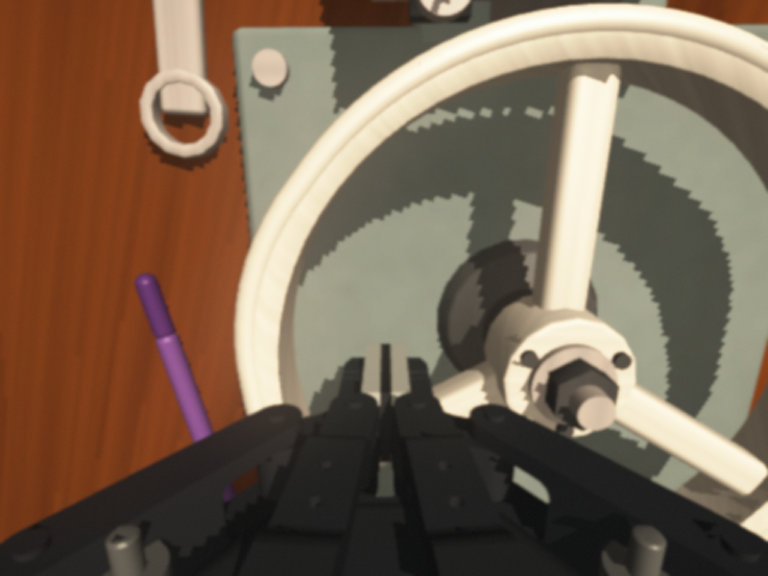

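The wheel has turned to bring one spoke to about 92° and the finger still pushes the next spoke. The pointer is out of view, so from here I go by force.

carry_out(
  moves=[
    [0.007,0.023,0,0,-1],
    [0.014,0.046,0,0,-1],
  ],
)

```text
clock: 12.85
eef_pos: [0.5042, -0.0906, 0.0672]
tool_rot: [0.989, 0.145, -0.0, -0.0]
ft_force: [-0.4, 3.5, -0.1]
grip_width: 0.0
```

carry_out(
  moves=[
    [0.009,0.022,0,0,-1],
    [0.019,0.044,0,0,-1],
  ],
)

```text
clock: 13.05
eef_pos: [0.5073, -0.0944, 0.0672]
tool_rot: [0.989, 0.145, -0.0, -0.0]
ft_force: [-1.3, 2.1, 0.9]
grip_width: -0.0002
```

carry_out(
  moves=[
    [0.011,0.021,0,0,-1],
    [0.022,0.043,0,0,-1],
  ],
)

```text
clock: 13.25
eef_pos: [0.5107, -0.0979, 0.0672]
tool_rot: [0.989, 0.145, -0.0, -0.0]
ft_force: [-1.6, 1.9, 0.1]
grip_width: 0.0
```

carry_out(
  moves=[
    [0.013,0.02,0,0,-1],
    [0.026,0.04,0,0,-1],
  ],
)

```text
clock: 13.45
eef_pos: [0.5144, -0.1011, 0.0672]
tool_rot: [0.989, 0.145, -0.0, 0.0]
ft_force: [-1.5, 2.8, -0.1]
grip_width: -0.0006
```

carry_out(
  moves=[
    [0.014,0.019,0,0,-1],
    [0.029,0.038,0,0,-1],
  ],
)

```text
clock: 13.65
eef_pos: [0.5182, -0.1039, 0.0672]
tool_rot: [0.989, 0.145, -0.0, 0.0]
ft_force: [-2.0, 3.1, 0.3]
grip_width: 0.0001
```

carry_out(
  moves=[
    [0.016,0.018,0,0,-1],
    [0.033,0.035,0,0,-1],
  ],
)

```text
clock: 13.85
eef_pos: [0.5224, -0.1063, 0.0672]
tool_rot: [0.989, 0.145, -0.0, 0.0]
ft_force: [-1.7, 2.1, -0.0]
grip_width: -0.0
```

carry_out(
  moves=[
    [0.017,0.016,0,0,-1],
    [0.035,0.032,0,0,-1],
  ],
)

```text
clock: 14.05
eef_pos: [0.5267, -0.1083, 0.0672]
tool_rot: [0.989, 0.145, -0.0, 0.0]
ft_force: [-1.7, 2.4, 0.2]
grip_width: -0.0003
```

```bash
python3 - <<'E'
from h import *
to(st(0,.055,.066),16.8)
crop(imaging.camera("wrist"),0,0,512,384,1.5,"pics/w8.png")
E
```

```text
t 14.05 units [ 0.353 -0.922  0.012] roll -0.0017984527760259222 head 16.64 pos [ 0.5267 -0.1083  0.0672] stand [-0.0355 -0.0371] F [-1.68  2.36  0.16] q [-0.2   0.47 -0.19  0.91 -0.    1.08]
```

View pics/w8.png

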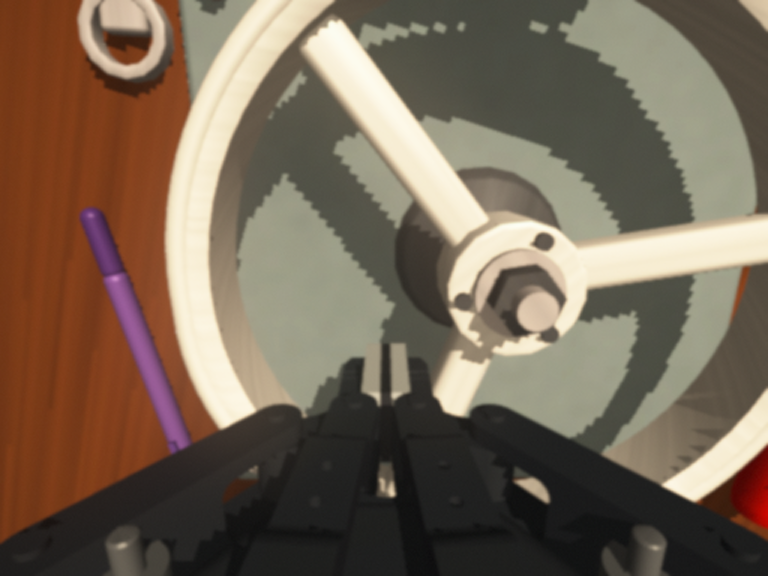

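No big force yet. Spokes now lie at about 126°, 6° and 246° in the stand frame. Continuing.

carry_out(
  moves=[
    [0.02,0.014,0,0,-1],
    [0.04,0.026,0,0,-1],
    [0.061,0.038,0,0,-1],
    [0.083,0.048,0,0,-1],
  ],
)

```text
clock: 14.5
eef_pos: [0.5334, -0.1097, 0.0669]
tool_rot: [0.989, 0.145, -0.003, -0.001]
ft_force: [-7.9, 4.2, 5.5]
grip_width: 0.0002
```

carry_out(
  moves=[
    [0.022,0.009,0,0,-1],
    [0.044,0.018,0,0,-1],
    [0.067,0.026,0,0,-1],
    [0.09,0.033,0,0,-1],
  ],
)

```text
clock: 14.9
eef_pos: [0.5408, -0.1102, 0.0666]
tool_rot: [0.989, 0.145, -0.005, -0.001]
ft_force: [-13.3, 3.7, 7.2]
grip_width: -0.0001
```

carry_out(
  moves=[
    [0.023,0.005,0,0,-1],
    [0.047,0.01,0,0,-1],
    [0.07,0.014,0,0,-1],
    [0.094,0.017,0,0,-1],
  ],
)

```text
clock: 15.3
eef_pos: [0.5486, -0.1099, 0.0661]
tool_rot: [0.989, 0.144, -0.007, -0.001]
ft_force: [-15.9, 1.4, 8.4]
grip_width: 0.0001
```

carry_out(
  moves=[
    [0.024,0.001,0,0,-1],
    [0.048,0.002,0,0,-1],
    [0.072,0.001,0,0,-1],
    [0.096,0,0,0,-1],
  ],
)

```text
clock: 15.7
eef_pos: [0.5629, -0.1078, 0.0666]
tool_rot: [0.99, 0.144, -0.002, 0.0]
ft_force: [-3.2, -0.6, -1.2]
grip_width: -0.0001
```

```bash
python3 - <<'E'
from h import *
to(st(0,.055,.066),16.8)
crop(imaging.camera("wrist"),0,0,512,384,1.5,"pics/w9.png")
E
```

```text
t 15.7 units [ 0.003 -1.021  0.005] roll -0.0022232982182458726 head 16.6 pos [ 0.5629 -0.1078  0.0666] stand [-0.0007 -0.0471] F [-3.2  -0.63 -1.23] q [-0.19  0.53 -0.08  0.96 -0.    1.09]
```

View pics/w9.png

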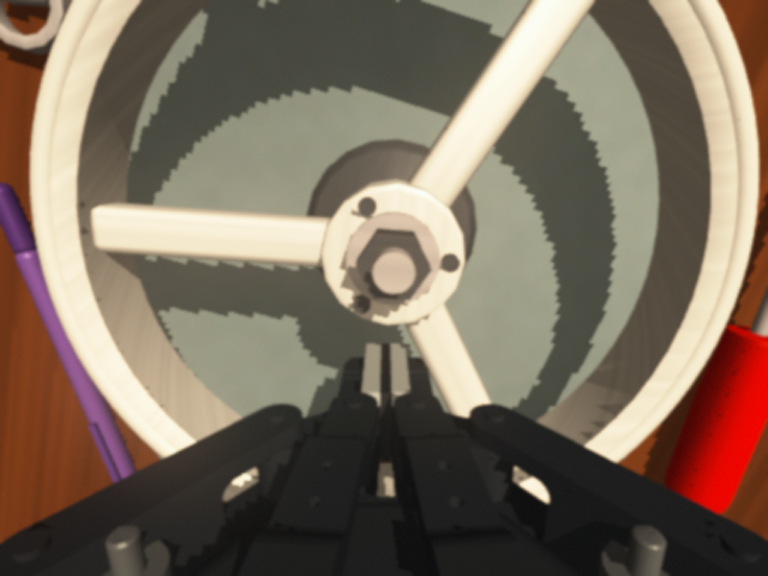

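The high spot was met: force peaked near 16 N at about finger 251°, then dropped to 3 N, so the wheel is now on its far flank. I'll back off, lift and read the needle.

carry_out(
  moves=[
    [-0.06,0,0,0,-1],
    [-0.12,0,0,0,-1],
    [-0.12,0,-0.3,0,-1],
    [-0.12,0,-0.7,0,-1],
    [-0.1,-0.3,-1,0,-1],
    [0,-0.7,-1,0,-1],
    [0.1,-1,-1,0,-1],
    [0.2,-1,-1,0,-1],
    [0.2,-1,-1,0,-1],
  ],
)

```text
clock: 16.65
eef_pos: [0.5562, -0.0051, 0.168]
tool_rot: [0.989, 0.146, 0.001, 0.0]
ft_force: [0.5, -1.0, 0.8]
grip_width: -0.0001
```

```bash
python3 - <<'E'
from h import *
to(st(.0228,.0661,.178),16.8)
m=imaging.camera_model("wrist");im=imaging.camera("wrist"); np.save("pics/w10.npy",im); import json
print(m['eye'],m['rotation'])
crop(im,0,0,512,384,1.5,"pics/w10.png")
for a in range(0,360,30): print(a,proj(m,[st(.1*np.cos(np.radians(a)),.1*np.sin(np.radians(a)),.062)])*1.5)
E
```

```text
t 16.65 units [ 0.003 -0.129 -0.1  ] roll -0.0006246249125041459 head 16.74 pos [ 0.5562 -0.0051  0.168 ] stand [0.0225 0.0532] F [ 0.55 -0.96  0.79] q [-0.01  0.4  -0.01  1.16 -0.    1.27]
[0.53745391 0.06161847 0.28494932] [-0.13837375 -0.02100248  0.14350275  0.9797033 ]
0 [[518.8328716  386.65900497]]
30 [[501.60751722 303.07923177]]
60 [[435.51235056 235.46130212]]
90 [[337.35519302 209.31771042]]
120 [[240.85753695 235.91829417]]
150 [[179.05638171 303.87617827]]
180 [[167.18561619 387.58123423]]
210 [[201.21673597 462.3117279 ]]
240 [[266.90175657 512.06584916]]
270 [[347.62806163 529.19275118]]
300 [[427.21630085 511.60911267]]
330 [[489.64252592 461.51614185]]
```

View pics/w10.png

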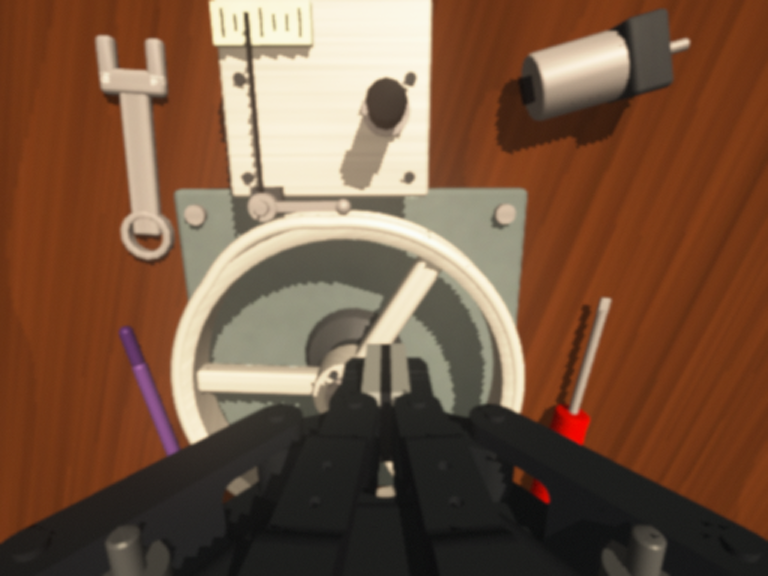

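The wrist view shows the needle at (247,15), back at its true-lip reading. The lip's swelling now lies left of the pointer, between about (215,250) and (330,212). I'll unwrap the lip to polar coordinates.

```bash
cat >> h.py <<'E'
def polar(m,im,name,z=.062,a0=20,a1=180,r0=.085,r1=.115,c=(0,0)):
    A=np.arange(a0,a1,.25); Rr=np.arange(r1,r0,-.0002)
    aa,rr=np.meshgrid(np.radians(A),Rr)
    P=C+(c[0]+rr*np.cos(aa))[...,None]*XS+(c[1]+rr*np.sin(aa))[...,None]*YS; P[...,2]=z
    uv=proj(m,P.reshape(-1,3)).reshape(aa.shape+(2,)).astype(np.float32)
    o=cv2.remap(im,uv[...,0],uv[...,1],cv2.INTER_CUBIC); o=cv2.resize(o,None,fx=1,fy=2)
    for a in range(a0,a1,10): cv2.line(o,(int((a-a0)*4),0),(int((a-a0)*4),8 if a%30 else 20),(255,0,0),1)
    for r in (.100,.104): cv2.line(o,(0,int((r1-r)/.0002*2)),(12,int((r1-r)/.0002*2)),(255,0,0),1)
    cv2.imwrite(name,o[:,:,::-1]); return o
E
python3 - <<'E'
from h import *
m=imaging.camera_model("wrist"); im=np.load("pics/w10.npy")
print(bot.get_obs()['clock'])
polar(m,im,"pics/p10.png")
E
```

```text
16.7
```

View pics/p10.png

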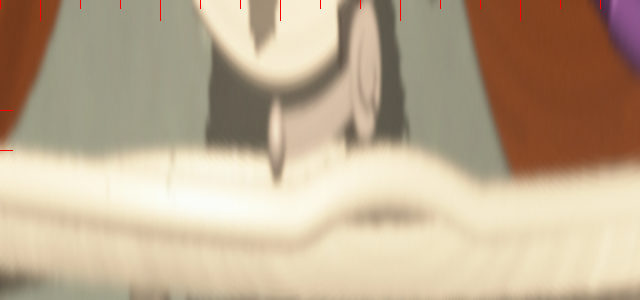

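The unwrapped lip shows the high hump spanning about 93–140°, centred near 116–117°. The pointer ball appears at 89°, so the wheel must go back about 27° clockwise. I'll push the 55° spoke from its other side.

carry_out(
  moves=[
    [-0.18,-0.06,0,0,-1],
    [-0.19,-0.06,0.1,0,-1],
    [-0.19,-0.06,0.5,0,-1],
    [-0.19,-0.06,0.9,0,-1],
    [-0.19,-0.06,1,0,-1],
    [-0.19,-0.06,1,0,-1],
  ],
)

```text
clock: 17.3
eef_pos: [0.5333, -0.0061, 0.0653]
tool_rot: [0.99, 0.144, -0.002, -0.0]
ft_force: [-0.4, -0.7, 0.9]
grip_width: 0.0002
```

```bash
python3 - <<'E'
from h import *
to(st(.004,.060,.067),16.8)
m=imaging.camera_model("wrist");im=imaging.camera("wrist")
crop(im,0,0,512,384,1.5,"pics/w11.png"); polar(m,im,"pics/p11.png")
P=lambda a:60*np.array([np.cos(np.radians(a)),-np.sin(np.radians(a))])/100
for a in range(86,30,-4): print(a,(P(a-4)-P(a)).round(3))
E
```

```text
t 17.3 units [ 0.037 -0.012 -0.017] roll -0.002625361639485075 head 16.56 pos [ 0.5333 -0.0061  0.0653] stand [0.0003 0.0588] F [-0.41 -0.68  0.94] q [-0.01  0.47 -0.2   0.91 -0.    1.27]
86 [0.042 0.004]
82 [0.041 0.007]
78 [0.041 0.01 ]
74 [0.04  0.013]
70 [0.039 0.016]
66 [0.038 0.018]
62 [0.036 0.021]
58 [0.035 0.023]
54 [0.033 0.026]
50 [0.031 0.028]
46 [0.029 0.03 ]
42 [0.027 0.032]
38 [0.025 0.034]
34 [0.022 0.036]
```

View pics/w11.png

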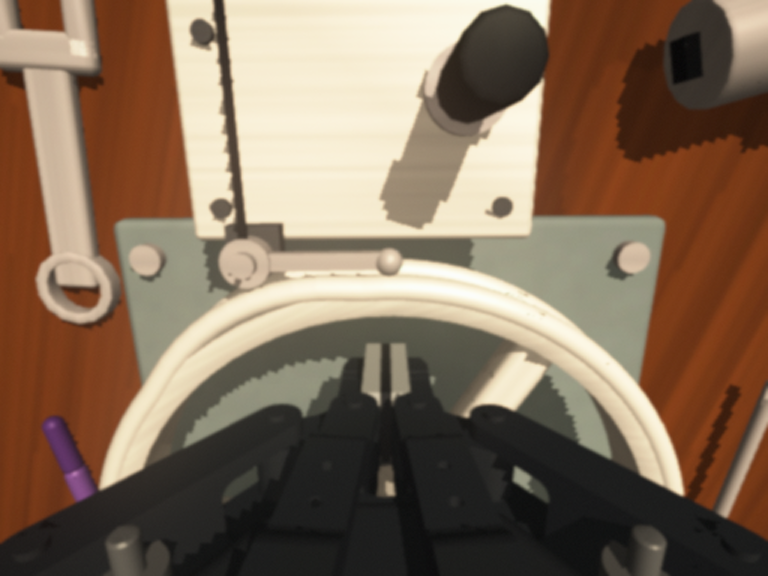

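View pics/p11.png

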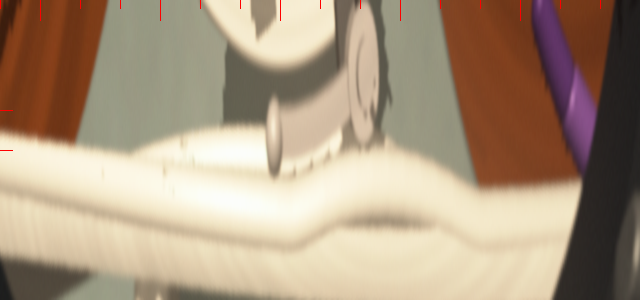

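The lip hump shows again, centred near 116°. The crescent near the pointer is just the outer wall of the rim seen from the camera. Now pushing clockwise gently.

carry_out(
  moves=[
    [0.03,0.004,0,0,-1],
    [0.06,0.008,0,0,-1],
    [0.09,0.014,0,0,-1],
    [0.12,0.02,0,0,-1],
  ],
)

```text
clock: 17.75
eef_pos: [0.5473, -0.0038, 0.0682]
tool_rot: [0.989, 0.145, 0.0, 0.0]
ft_force: [-1.1, -0.4, 1.4]
grip_width: 0.0002
```

carry_out(
  moves=[
    [0.02,0.006,0,0,-1],
    [0.04,0.012,0,0,-1],
  ],
)

```text
clock: 17.95
eef_pos: [0.5509, -0.0038, 0.0674]
tool_rot: [0.989, 0.145, -0.0, -0.0]
ft_force: [-2.9, 0.2, 1.7]
grip_width: 0.0001
```

carry_out(
  moves=[
    [0.02,0.007,0,0,-1],
    [0.04,0.014,0,0,-1],
  ],
)

```text
clock: 18.15
eef_pos: [0.5544, -0.0041, 0.0669]
tool_rot: [0.989, 0.145, -0.001, -0.0]
ft_force: [-4.1, -0.9, 1.8]
grip_width: 0.0001
```

```bash
python3 - <<'E'
from h import *
to(st(.004,.060,.067),16.8)
m=imaging.camera_model("wrist");im=imaging.camera("wrist")
crop(im,0,0,512,384,1.5,"pics/w12.png"); polar(m,im,"pics/p12.png")
E
```

```text
t 18.15 units [-0.171 -0.053 -0.   ] roll -0.0018183480763825503 head 16.64 pos [ 0.5544 -0.0041  0.0669] stand [0.0211 0.0546] F [-4.12 -0.9   1.83] q [-0.01  0.5  -0.14  0.93 -0.    1.27]
```

View pics/p12.png

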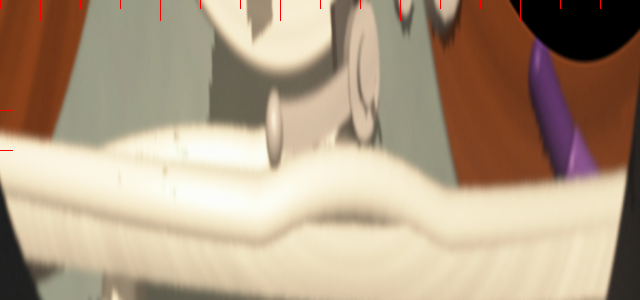

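Now the hump centre is at about px 352, or 108°, with the pointer at 89°. About 19° more.

carry_out(
  moves=[
    [0.02,0.008,0,0,-1],
    [0.039,0.016,0,0,-1],
  ],
)

```text
clock: 18.4
eef_pos: [0.5576, -0.0046, 0.0667]
tool_rot: [0.989, 0.145, -0.002, -0.0]
ft_force: [-8.3, -1.1, 4.4]
grip_width: 0.0001
```

carry_out(
  moves=[
    [0.019,0.009,0,0,-1],
    [0.038,0.018,0,0,-1],
  ],
)

```text
clock: 18.6
eef_pos: [0.5609, -0.0052, 0.0664]
tool_rot: [0.989, 0.145, -0.003, -0.0]
ft_force: [-8.8, -0.5, 3.1]
grip_width: -0.0
```

carry_out(
  moves=[
    [0.018,0.01,0,0,-1],
    [0.036,0.021,0,0,-1],
  ],
)

```text
clock: 18.8
eef_pos: [0.5643, -0.006, 0.0662]
tool_rot: [0.989, 0.145, -0.004, -0.001]
ft_force: [-10.2, -0.0, 3.1]
grip_width: -0.0001
```

```bash
python3 - <<'E'
from h import *
to(st(.004,.060,.067),16.8)
m=imaging.camera_model("wrist");im=imaging.camera("wrist")
crop(im,0,0,512,384,1.5,"pics/w13.png"); polar(m,im,"pics/p13.png")
E
```

```text
t 18.8 units [-0.261 -0.1   -0.006] roll -0.0018092033896389618 head 16.64 pos [ 0.5643 -0.006   0.0662] stand [0.03   0.0499] F [-1.025e+01 -1.000e-02  3.080e+00] q [-0.01  0.52 -0.11  0.95  0.    1.27]
```

View pics/p13.png

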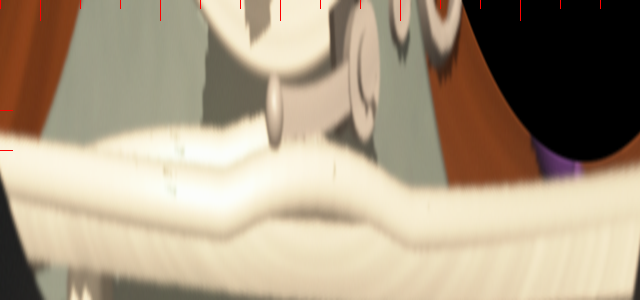

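Hump centre is at px 318 (99.5°) and the pointer at px 274 (88.5°), so 11° remain.

carry_out(
  moves=[
    [0.018,0.011,0,0,-1],
    [0.034,0.023,0,0,-1],
  ],
)

```text
clock: 19.05
eef_pos: [0.5675, -0.0069, 0.0659]
tool_rot: [0.989, 0.145, -0.004, -0.001]
ft_force: [-9.8, -0.2, 2.6]
grip_width: -0.0002
```

carry_out(
  moves=[
    [0.01,0.006,0,0,-1],
    [0.018,0.012,0,0,-1],
  ],
)

```text
clock: 19.25
eef_pos: [0.5693, -0.0077, 0.0658]
tool_rot: [0.989, 0.145, -0.005, -0.001]
ft_force: [-12.7, 0.1, 4.4]
grip_width: -0.0002
```

```bash
python3 - <<'E'
from h import *
to(st(.004,.060,.067),16.8)
m=imaging.camera_model("wrist");im=imaging.camera("wrist")
crop(im,0,0,512,384,1.5,"pics/w14.png"); polar(m,im,"pics/p14.png")
E
```

```text
t 19.25 units [-0.303 -0.13  -0.009] roll -0.0017191582005352756 head 16.65 pos [ 0.5693 -0.0077  0.0658] stand [0.0343 0.0469] F [-12.73   0.11   4.37] q [-0.01  0.53 -0.09  0.96  0.    1.27]
```

View pics/p14.png

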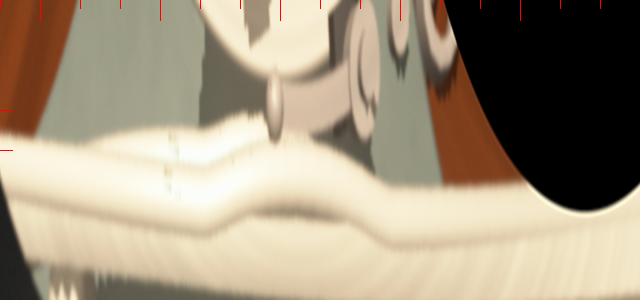

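Centre is at px 300 and the pointer at 275, so about 6° remain.

carry_out(
  moves=[
    [0.009,0.006,0,0,-1],
    [0.017,0.013,0,0,-1],
  ],
)

```text
clock: 19.5
eef_pos: [0.5709, -0.0082, 0.0656]
tool_rot: [0.989, 0.145, -0.005, -0.001]
ft_force: [-9.7, 1.1, 2.5]
grip_width: -0.0002
```

carry_out(
  moves=[
    [0.008,0.006,0,0,-1],
    [0.015,0.013,0,0,-1],
  ],
)

```text
clock: 19.7
eef_pos: [0.5731, -0.009, 0.0655]
tool_rot: [0.989, 0.145, -0.005, -0.001]
ft_force: [-11.6, 0.3, 3.2]
grip_width: 0.0002
```

```bash
python3 - <<'E'
from h import *
to(st(.004,.060,.067),16.8)
m=imaging.camera_model("wrist");im=imaging.camera("wrist")
crop(im,0,0,512,384,1.5,"pics/w15.png"); polar(m,im,"pics/p15.png")
E
```

```text
t 19.7 units [-0.336 -0.154 -0.011] roll -0.00159716474825839 head 16.66 pos [ 0.5731 -0.009   0.0655] stand [0.0375 0.0446] F [-11.64   0.34   3.24] q [-0.02  0.54 -0.08  0.97  0.    1.26]
```

View pics/p15.png

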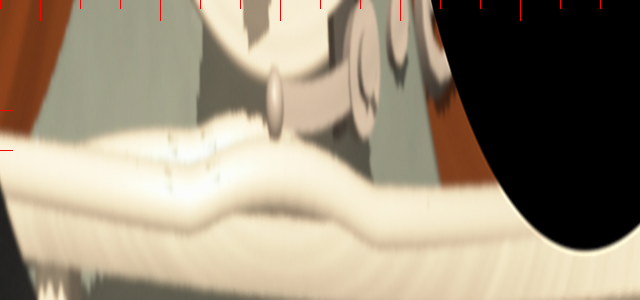

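Centre is about px 283 against the pointer at 274, so about 2° remain. I'll nudge again, then look.

carry_out(
  moves=[
    [0.008,0.007,0,0,-1],
    [0.015,0.013,0,0,-1],
  ],
)

```text
clock: 19.95
eef_pos: [0.5744, -0.0096, 0.0655]
tool_rot: [0.989, 0.145, -0.005, -0.002]
ft_force: [-10.4, 2.0, 3.2]
grip_width: -0.0002
```

```bash
python3 - <<'E'
from h import *
to(st(.004,.060,.067),16.8)
m=imaging.camera_model("wrist");im=imaging.camera("wrist")
crop(im,0,0,512,384,1.5,"pics/w16.png"); polar(m,im,"pics/p16.png")
E
```

```text
t 19.95 units [-0.347 -0.164 -0.011] roll -0.0015638453116177213 head 16.66 pos [ 0.5744 -0.0096  0.0655] stand [0.0386 0.0436] F [-10.45   1.98   3.15] q [-0.02  0.54 -0.07  0.97  0.    1.26]
```

View pics/p16.png

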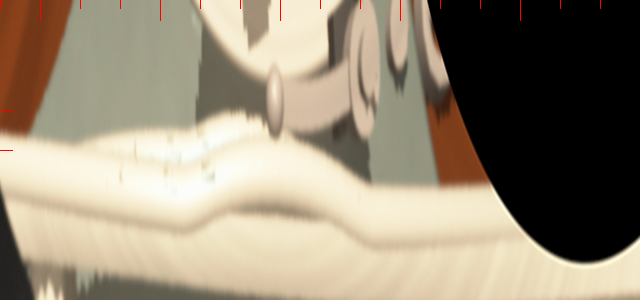

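carry_out(
  moves=[
    [0.007,0.006,0,0,-1],
    [0.013,0.012,0,0,-1],
  ],
)

```text
clock: 20.2
eef_pos: [0.5765, -0.0105, 0.0654]
tool_rot: [0.989, 0.145, -0.005, -0.001]
ft_force: [-10.8, 1.4, 2.2]
grip_width: -0.0
```

carry_out(
  moves=[
    [-0.06,-0.06,0,0,-1],
    [-0.12,-0.1,0,0,-1],
    [-0.15,-0.12,-0.1,0,-1],
    [-0.2,-0.15,-0.5,0,-1],
    [-0.25,-0.2,-1,0,-1],
    [-0.25,-0.2,-1,0,-1],
    [-0.25,-0.2,-1,0,-1],
  ],
)

```text
clock: 20.9
eef_pos: [0.5532, 0.0011, 0.1705]
tool_rot: [0.989, 0.145, 0.004, 0.001]
ft_force: [-0.3, 0.2, -0.7]
grip_width: 0.0002
```

```bash
python3 - <<'E'
from h import *
to(st(.004,.060,.067),16.8)
m=imaging.camera_model("wrist");im=imaging.camera("wrist")
crop(im,0,0,512,384,1.5,"pics/w17.png"); polar(m,im,"pics/p17.png")
crop(im,120,0,260,60,5,"pics/n17.png")
E
```

```text
t 20.9 units [-0.182 -0.002  1.033] roll -0.0015605654695725157 head 16.66 pos [0.5532 0.0011 0.1705] stand [0.0215 0.0599] F [-0.27  0.22 -0.66] q [ 0.    0.39 -0.01  1.16  0.    1.28]
```

View pics/p17.png

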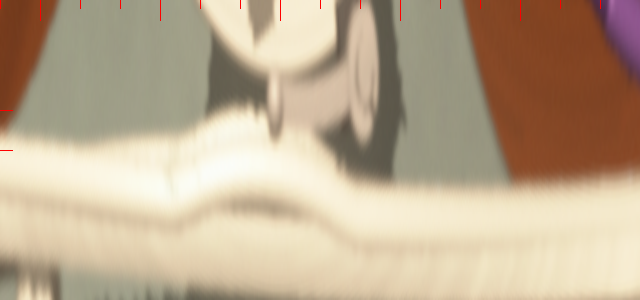

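View pics/w17.png

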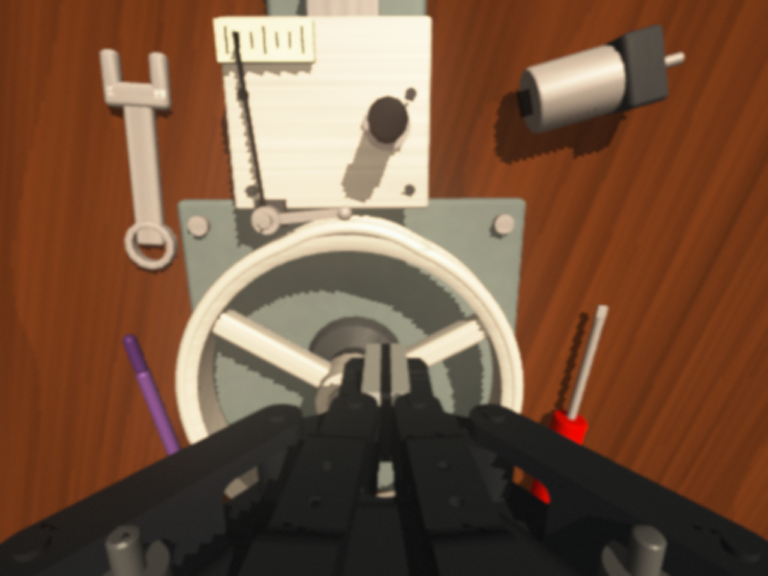

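The hump centre now reads about px 262 against the pointer at 275, so I may be 2–3° over. The needle at (236,40) is about 15 px from its true-lip reading, close to the full 4 mm of lift. I'll fit the hump numerically.

```bash
cat > fit.py <<'E'
import cv2,numpy as np,sys
from scipy.optimize import least_squares
from scipy.ndimage import gaussian_filter
def trace(fn):
    g=cv2.imread(fn)[:,:,0].astype(float); g=gaussian_filter(g,(2,3))
    d=np.gradient(g,axis=0)
    return g,d
def dp(cost,maxstep=2):
    n,mm=cost.shape; D=cost.copy(); B=np.zeros((n,mm),int)
    for j in range(1,mm):
        best=np.full(n,1e18)
        for s in range(-maxstep,maxstep+1):
            p=np.roll(D[:,j-1],s); 
            if s>0:p[:s]=1e18
            if s<0:p[s:]=1e18
            p=p+.3*abs(s); u=p<best; best[u]=p[u]; B[u,j]=s
        D[:,j]=best+cost[:,j]
    y=[int(D[:,-1].argmin())]
    for j in range(mm-1,0,-1): y.append(y[-1]-B[y[-1],j])
    return np.array(y[::-1])
for fn in sys.argv[1:]:
    g,d=trace(fn)
    x0,x1=100,460
    # groove: local dark valley (second derivative in y large positive)
    c=-np.gradient(d,axis=0)*10
    band=c[160:262,x0:x1]
    y=dp(band)+160; x=np.arange(x0,x1)
    f=lambda p: p[0]+p[1]*(x-300)/100+p[2]*((x-300)/100)**2-p[3]*np.where(abs(x-p[4])<p[5],.5*(1+np.cos(np.pi*(x-p[4])/p[5])),0)
    best=None
    for s in range(200,420,20):
        r=least_squares(lambda p:f(p)-y,[230,0,0,35,s,80],loss='soft_l1',bounds=([0,-200,-200,5,150,60],[400,200,200,80,430,110]))
        if best is None or r.cost<best.cost: best=r
    p=best.x; print(fn,"centre px",p[4].round(1),"deg",(20+p[4]/4).round(2),"halfw deg",(p[5]/4).round(1),"A mm",(p[3]*.1).round(2),"cost",round(best.cost))
    im=cv2.imread(fn)
    for a,b,e in zip(x,y,f(p)): im[b,a]=(0,0,255); im[int(np.clip(e,0,299)),a]=(0,255,0)
    cv2.imwrite(fn.replace(".png","f.png"),im)
E
python3 fit.py pics/p1[0-7].png; python3 -c "
import cv2,numpy as np
cv2.imwrite('pics/ff.png',np.vstack([cv2.imread('pics/p10f.png')[:290],cv2.imread('pics/p17f.png')[:290]]))"
```

```text
pics/p10.png centre px 379.2 deg 114.79 halfw deg 27.5 A mm 2.43 cost 339
pics/p11.png centre px 374.4 deg 113.59 halfw deg 27.4 A mm 2.32 cost 306
pics/p12.png centre px 350.2 deg 107.56 halfw deg 27.5 A mm 3.05 cost 478
pics/p13.png centre px 316.0 deg 99.0 halfw deg 27.5 A mm 3.25 cost 486
pics/p14.png centre px 268.1 deg 87.02 halfw deg 19.7 A mm 1.9 cost 1082
pics/p15.png centre px 371.3 deg 112.82 halfw deg 15.0 A mm 1.91 cost 1393
pics/p16.png centre px 365.1 deg 111.27 halfw deg 15.0 A mm 2.1 cost 1408
pics/p17.png centre px 369.3 deg 112.32 halfw deg 15.8 A mm 2.11 cost 1439
```

View pics/ff.png

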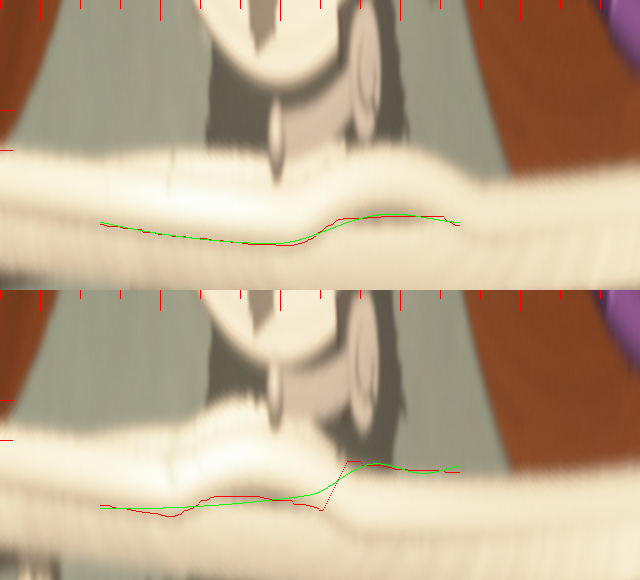

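View pics/n17.png

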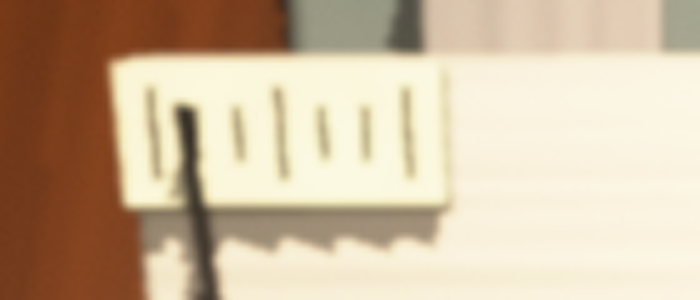

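Groove tracing fails once the ball is close, so I'll use the needle's angle as a direct measure of lift in every picture.

```bash
cat >> h.py <<'E'
def rect(m,im,z,x0,x1,y0,y1,s=.00025,name=None):
    X,Y=np.meshgrid(np.arange(x0,x1,s),np.arange(y1,y0,-s))
    P=C+X[...,None]*XS+Y[...,None]*YS; P[...,2]=z
    uv=proj(m,P.reshape(-1,3)).reshape(X.shape+(2,)).astype(np.float32)
    o=cv2.remap(im,uv[...,0],uv[...,1],cv2.INTER_CUBIC)
    if name: cv2.imwrite(name,o[:,:,::-1])
    return o
E
python3 - <<'E'
from h import *
m=imaging.camera_model("wrist")   # pose unchanged since w17
im=cv2.resize(cv2.imread("pics/w17.png"),(512,384),interpolation=cv2.INTER_AREA)[:,:,::-1]
rect(m,im,.058,-.065,.045,.06,.21,name="pics/r17.png")
print(bot.get_obs()['clock'])
E
```

```text
20.95
```

View pics/r17.png

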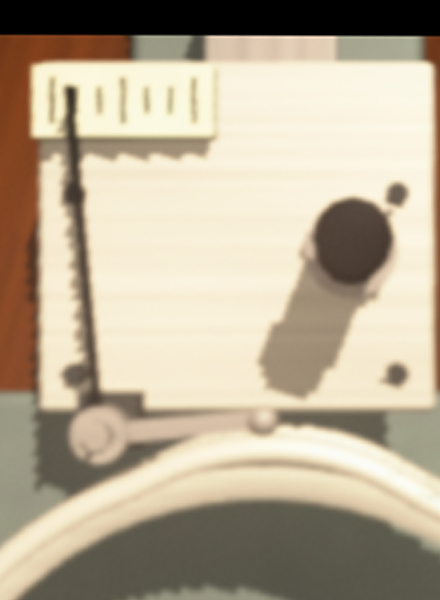

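```bash
cat >> h.py <<'E'
def cam_from(pos,quat,ref=None):
    # rigid camera on tool
    import json; j=json.load(open("camoff.json")); q=np.array(quat)/np.linalg.norm(quat); r=R.from_quat(q)
    m=imaging.camera_model("wrist"); m=dict(m); m['eye']=np.array(pos)+r.apply(j['off']); m['rotation']=(r*R.from_quat(j['q'])).as_quat(); return m
def needle(o,ylo=150,yhi=385):
    g=o.astype(float).sum(2)/3; ys=[];xs=[]
    for y in range(ylo,yhi,2):
        xc=100-(430-y)*.06
        w=np.arange(int(xc-26),int(xc+26)); v=g[y,w]; k=np.clip(110-v,0,None)
        if k.sum()>60: 
            i=k.argmax(); s=slice(max(0,i-5),i+6); xs.append((w[s]*k[s]).sum()/k[s].sum()); ys.append(y)
    xs=np.array(xs);ys=np.array(ys);keep=np.ones(len(xs),bool)
    for _ in range(6):
        p=np.polyfit(ys[keep],xs[keep],1); e=abs(np.polyval(p,ys)-xs); keep=e<max(1.0,2*np.median(e))
    return p[0]*1000,keep.sum(),e[keep].mean()
E
python3 - <<'E'
from h import *
import json
o=bot.get_obs(); m=imaging.camera_model("wrist"); r=R.from_quat(o['tool_rot'])
json.dump(dict(off=list(r.inv().apply(m['eye']-o['eef_pos'])),q=list((r.inv()*R.from_quat(m['rotation'])).as_quat())),open("camoff.json","w"))
poses={10:([.5562,-.0051,.168],[.989,.146,.001,0]),11:([.5333,-.0061,.0653],[.99,.144,-.002,0]),12:([.5544,-.0041,.0669],[.989,.145,-.001,0]),13:([.5643,-.006,.0662],[.989,.145,-.004,-.001]),14:([.5693,-.0077,.0658],[.989,.145,-.005,-.001]),15:([.5731,-.009,.0655],[.989,.145,-.005,-.001]),16:([.5744,-.0096,.0655],[.989,.145,-.005,-.002]),17:([.5532,.0011,.1705],[.989,.145,.004,.001])}
for k,(p,q) in poses.items():
    im=cv2.resize(cv2.imread(f"pics/w{k}.png"),(512,384),interpolation=cv2.INTER_AREA)[:,:,::-1]
    mm=cam_from(p,q)
    if k==17: mm=m
    if k==10: mm['eye']=np.array([0.53745391,0.06161847,0.28494932]); mm['rotation']=np.array([-0.13837375,-0.02100248,0.14350275,0.9797033])
    o=rect(mm,im,.058,-.065,.045,.06,.21,name=f"pics/r{k}.png")
    print(k,needle(o,150 if k in(10,17) else 300))
E
python3 -c "
import cv2,numpy as np
cv2.imwrite('pics/rr.png',np.hstack([cv2.imread(f'pics/r{k}.png')[260:560,:266] for k in (11,13,16)]))"
```

```text
10 (np.float64(3.564682249721705), np.int64(118), np.float64(0.2712393900917685))
11 (np.float64(6.936211166997703), np.int64(43), np.float64(0.20057620459926953))
12 (np.float64(26.1034218534752), np.int64(38), np.float64(0.3469391464786693))
13 (np.float64(75.75490243707696), np.int64(39), np.float64(0.26357282936659016))
14 (np.float64(89.07887376110068), np.int64(35), np.float64(0.3095710762150682))
15 (np.float64(110.19771049343639), np.int64(36), np.float64(0.5876445605886629))
16 (np.float64(97.95088560681648), np.int64(34), np.float64(0.31774024341166673))
17 (np.float64(89.80820126294687), np.int64(103), np.float64(0.22297888628268853))
```

View pics/rr.png

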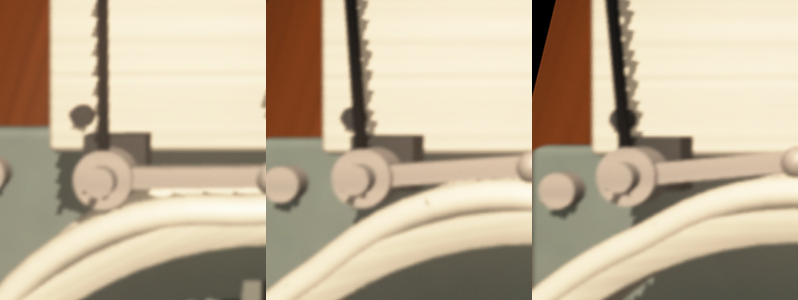

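The needle angle gives about 3.5 mm of lift here against a 4 mm maximum, or about 4.6° past. The picture of the hump says about 3.3° past. They agree in direction, so I'll push back counter-clockwise about 4° using the spoke at 150°.

carry_out(
  moves=[
    [-0.25,0.03,0,0,-1],
    [-0.43,0.04,0,0,-1],
    [-0.43,0.04,0.2,0,-1],
    [-0.43,0.04,0.6,0,-1],
    [-0.43,0.04,1.0,0,-1],
    [-0.43,0.04,1.03,0,-1],
    [-0.43,0.04,1.03,0,-1],
  ],
)

```text
carry_out: Invalid argument: moves='[[-0.25,0.03,0,0,-1],[-0.43,0.04,0,0,-1],[-0.43,0.04,0.2,0,-1],[-0.43,0.04,0.6,0,-1],[-0.43,0.04,1.0,0,-1],[-0.43,0.04,1.03,0,-1],[-0.43,0.04,1.03,0,-1]]' does not match type={"type": "array", "items": {"type": "array", "items": {"type": "number", "minimum": -1, "maximum": 1}}}
```

```bash
cat > snap.py <<'E'
from h import *
import sys
k=sys.argv[1]
to(st(0,.06,.067),16.8)
m=imaging.camera_model("wrist");im=imaging.camera("wrist")
np.savez(f"pics/s{k}.npz",im=im,eye=m['eye'],rot=m['rotation'])
crop(im,0,0,512,384,1.5,f"pics/w{k}.png"); polar(m,im,f"pics/p{k}.png")
o=rect(m,im,.058,-.065,.045,.06,.21,name=f"pics/r{k}.png")
print("needle low",needle(o,300),"full",needle(o,150))
E
python3 snap.py 18
python3 -c "
import numpy as np
P=lambda a:60*np.array([np.cos(np.radians(a)),-np.sin(np.radians(a))])/100
for a in range(110,135,3): print(a,(P(a+3)-P(a)).round(3))"
```

```text
t 20.95 units [-0.205  0.002  1.015] roll -0.0016707721675863418 head 16.65 pos [0.552  0.001  0.1685] stand [0.0202 0.0602] F [ 0.36  0.25 -0.37] q [ 0.    0.39 -0.02  1.16  0.    1.28]
needle low (np.float64(78.39123795454486), np.int64(43), np.float64(0.21125756748947946)) full (np.float64(85.8642083721312), np.int64(110), np.float64(0.29456591740804805))
110 [-0.029  0.012]
113 [-0.029  0.013]
116 [-0.028  0.015]
119 [-0.027  0.016]
122 [-0.026  0.017]
125 [-0.025  0.019]
128 [-0.024  0.02 ]
131 [-0.023  0.021]
134 [-0.022  0.022]
```

View pics/p18.png

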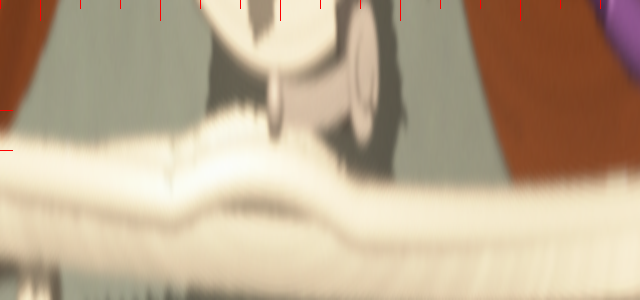

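View pics/w18.png

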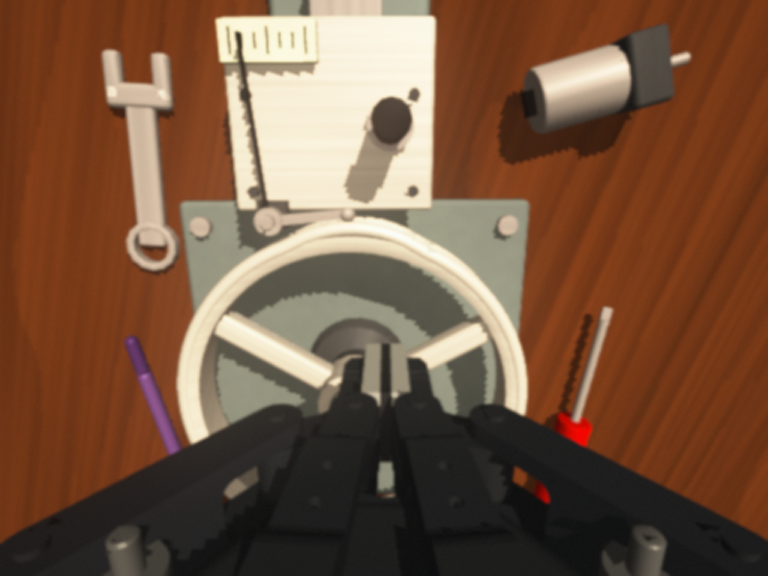

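That move was refused because one value exceeded 1, so the snap just repeats the same state: needle 86 mrad, same hump position. Re-issuing it.

carry_out(
  moves=[
    [-0.25,0.03,0,0,-1],
    [-0.42,0.04,0,0,-1],
    [-0.42,0.04,0.2,0,-1],
    [-0.42,0.04,0.6,0,-1],
    [-0.42,0.04,1.0,0,-1],
    [-0.42,0.04,1.0,0,-1],
  ],
)

```text
clock: 21.6
eef_pos: [0.5062, -0.0149, 0.0611]
tool_rot: [0.989, 0.145, -0.007, -0.001]
ft_force: [-1.2, -1.5, 0.8]
grip_width: 0.0001
```

carry_out(
  moves=[
    [-0.028,0.012,0,0,-1],
    [-0.056,0.025,0,0,-1],
  ],
)

```text
clock: 21.8
eef_pos: [0.5086, -0.0191, 0.0687]
tool_rot: [0.989, 0.145, 0.001, 0.0]
ft_force: [-1.3, -0.2, -0.5]
grip_width: -0.0004
```

carry_out(
  moves=[
    [-0.014,0.007,0,0,-1],
    [-0.028,0.015,0,0,-1],
  ],
)

```text
clock: 22.0
eef_pos: [0.5064, -0.0214, 0.069]
tool_rot: [0.989, 0.145, 0.002, 0.0]
ft_force: [0.5, -0.1, 0.6]
grip_width: 0.0002
```

```bash
python3 snap.py 19
```

```text
t 22.0 units [ 0.298 -0.081  0.021] roll -0.0018968802106703226 head 16.63 pos [ 0.5064 -0.0214  0.069 ] stand [-0.0298  0.0519] F [ 0.5  -0.14  0.55] q [-0.04  0.41 -0.28  0.88  0.    1.24]
needle low (np.float64(89.56740383630589), np.int64(43), np.float64(0.053985764655328956)) full (np.float64(185.80012480263335), np.int64(110), np.float64(5.36619717081365))
```

View pics/w19.png

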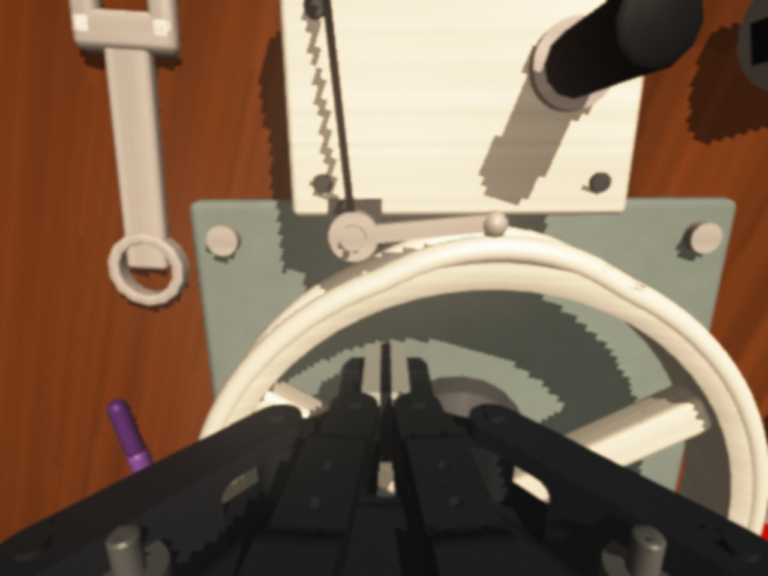

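View pics/p19.png

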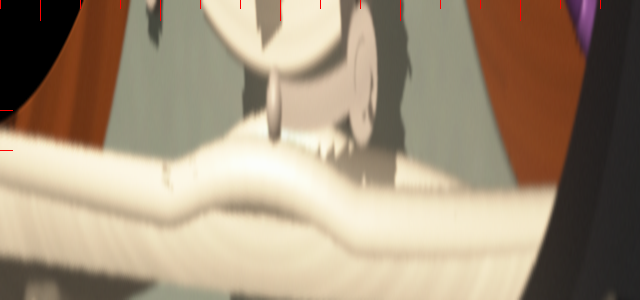

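No contact yet. The needle fit in this view is very clean at 89.6 mrad, so I'll use it as the lift meter while nudging.

carry_out(
  moves=[
    [-0.014,0.008,0,0,-1],
    [-0.028,0.016,0,0,-1],
  ],
)

```text
clock: 22.25
eef_pos: [0.5033, -0.0236, 0.0678]
tool_rot: [0.989, 0.145, 0.0, 0.0]
ft_force: [-0.4, 0.3, 0.2]
grip_width: 0.0
```

carry_out(
  moves=[
    [-0.013,0.008,0,0,-1],
    [-0.026,0.016,0,0,-1],
  ],
)

```text
clock: 22.45
eef_pos: [0.5009, -0.0259, 0.0673]
tool_rot: [0.989, 0.145, -0.0, -0.0]
ft_force: [-0.1, -0.1, -0.0]
grip_width: 0.0001
```

```bash
python3 snap.py 20
```

```text
t 22.45 units [ 0.364 -0.108  0.003] roll -0.0017793312178371126 head 16.64 pos [ 0.5009 -0.0259  0.0673] stand [-0.0364  0.0493] F [-0.09 -0.06 -0.01] q [-0.05  0.41 -0.29  0.87 -0.    1.23]
needle low (np.float64(89.64558870008273), np.int64(43), np.float64(0.03754315079057673)) full (np.float64(232.1424668436487), np.int64(98), np.float64(4.729653677418457))
```

Repeatable at 89.6. Continuing to contact.

carry_out(
  moves=[
    [-0.013,0.009,0,0,-1],
    [-0.025,0.018,0,0,-1],
  ],
)

```text
clock: 22.7
eef_pos: [0.4991, -0.0283, 0.0672]
tool_rot: [0.989, 0.145, -0.0, -0.0]
ft_force: [0.4, -0.0, -0.7]
grip_width: 0.0
```

carry_out(
  moves=[
    [-0.012,0.01,0,0,-1],
    [-0.024,0.02,0,0,-1],
  ],
)

```text
clock: 22.9
eef_pos: [0.4983, -0.0297, 0.0674]
tool_rot: [0.989, 0.145, 0.001, -0.001]
ft_force: [1.9, 6.2, -1.9]
grip_width: 0.0003
```

```bash
python3 snap.py 21
```

```text
t 22.9 units [ 0.4   -0.137  0.005] roll -0.001361827095078954 head 16.68 pos [ 0.4983 -0.0297  0.0674] stand [-0.0401  0.0463] F [ 1.87  6.22 -1.87] q [-0.06  0.41 -0.3   0.87  0.    1.22]
needle low (np.float64(89.51253711747084), np.int64(43), np.float64(0.051495402795769335)) full (np.float64(246.74967393889958), np.int64(96), np.float64(4.6666615769196635))
```

carry_out(
  moves=[
    [-0.008,0.008,0,0,-1],
    [-0.016,0.014,0,0,-1],
  ],
)

```text
clock: 23.15
eef_pos: [0.498, -0.0303, 0.0675]
tool_rot: [0.989, 0.146, 0.002, -0.003]
ft_force: [5.3, 8.5, -3.2]
grip_width: 0.0
```

```bash
python3 snap.py 22
```

```text
t 23.15 units [ 0.405 -0.142  0.008] roll -0.000686699376341456 head 16.74 pos [ 0.498  -0.0303  0.0675] stand [-0.0405  0.0458] F [ 5.27  8.49 -3.2 ] q [-0.06  0.4  -0.3   0.86  0.01  1.21]
needle low (np.float64(88.41945955286141), np.int64(43), np.float64(0.03780145424282069)) full (np.float64(249.5918680037185), np.int64(95), np.float64(4.6193357969907884))
```

carry_out(
  moves=[
    [-0.006,0.006,0,0,-1],
    [-0.012,0.011,0,0,-1],
  ],
)

```text
clock: 23.4
eef_pos: [0.4976, -0.0312, 0.0675]
tool_rot: [0.989, 0.146, 0.003, -0.003]
ft_force: [5.0, 9.0, -4.2]
grip_width: 0.0001
```

```bash
python3 snap.py 23
```

```text
t 23.4 units [ 0.411 -0.149  0.009] roll -0.00039107970609140666 head 16.76 pos [ 0.4976 -0.0312  0.0675] stand [-0.0411  0.0451] F [ 5.04  8.95 -4.23] q [-0.07  0.4  -0.3   0.86  0.01  1.21]
needle low (np.float64(91.39981167735974), np.int64(43), np.float64(0.041685304106305915)) full (np.float64(250.07455293635604), np.int64(95), np.float64(4.514500310484592))
```

carry_out(
  moves=[
    [-0.006,0.006,0,0,-1],
    [-0.011,0.012,0,0,-1],
  ],
)

```text
clock: 23.65
eef_pos: [0.4968, -0.0334, 0.0675]
tool_rot: [0.989, 0.146, 0.002, -0.002]
ft_force: [4.6, 7.2, -3.2]
grip_width: -0.0001
```

```bash
python3 snap.py 24
```

```text
t 23.65 units [ 0.425 -0.168  0.008] roll -0.0005378891118703501 head 16.75 pos [ 0.4968 -0.0334  0.0675] stand [-0.0425  0.0433] F [ 4.55  7.19 -3.25] q [-0.07  0.4  -0.3   0.86  0.01  1.21]
needle low (np.float64(91.84955530138191), np.int64(43), np.float64(0.038614469631443965)) full (np.float64(254.74857901918085), np.int64(94), np.float64(4.447021510821233))
```

carry_out(
  moves=[
    [-0.006,0.006,0,0,-1],
    [-0.011,0.012,0,0,-1],
  ],
)

```text
clock: 23.9
eef_pos: [0.4964, -0.0346, 0.0675]
tool_rot: [0.989, 0.146, 0.003, -0.002]
ft_force: [6.2, 8.2, -4.9]
grip_width: -0.0004
```

```bash
python3 snap.py 25
```

```text
t 23.9 units [ 0.432 -0.178  0.009] roll -0.0004366502708775341 head 16.76 pos [ 0.4964 -0.0346  0.0675] stand [-0.0432  0.0422] F [ 6.21  8.22 -4.89] q [-0.07  0.4  -0.3   0.86  0.01  1.21]
needle low (np.float64(88.2265353977854), np.int64(43), np.float64(0.04072516344104323)) full (np.float64(259.3163502355024), np.int64(96), np.float64(4.676157851346802))
```

View pics/p25.png

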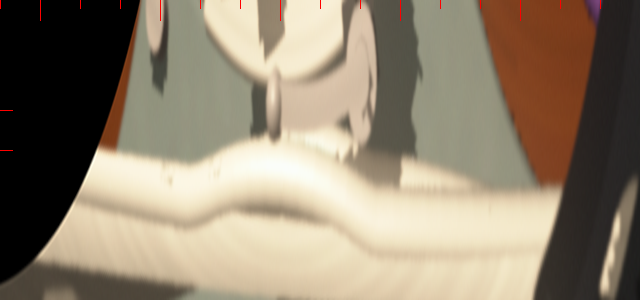

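Needle readings rose to 91.8 and then fell to 88.2, with some jitter from tool deflection. I'll register the gauge plate between pictures to remove the camera-heading error.

```bash
cat > reg.py <<'E'
from h import *
import sys
ref=cv2.imread("pics/r19.png"); g0=cv2.cvtColor(ref,cv2.COLOR_BGR2GRAY)
mask=np.zeros(g0.shape,np.uint8); 
mask[255:420,30:60]=255; mask[360:412,300:440]=255; mask[255:412,380:440]=255; mask[380:470,0:30]=255; mask[400:412,30:70]=255
for k in sys.argv[1:]:
    g=cv2.cvtColor(cv2.imread(f"pics/r{k}.png"),cv2.COLOR_BGR2GRAY)
    W=np.eye(2,3,dtype=np.float32)
    try:
        cc,W=cv2.findTransformECC(g0,g,W,cv2.MOTION_EUCLIDEAN,(3,200,1e-7),mask,5)
        rot=np.arctan2(W[1,0],W[0,0])*1000
    except cv2.error as e: cc,rot=0,0
    w=cv2.warpAffine(cv2.imread(f"pics/r{k}.png"),W,(g0.shape[1],g0.shape[0]),flags=cv2.INTER_CUBIC+cv2.WARP_INVERSE_MAP)[:,:,::-1]
    n=needle(w,300,380); 
    # ball centre row in registered image: bright/pinkish ball ~ x 262
    print(k,"cc",round(cc,4),"rot",round(float(rot),2),"shift",W[:,2].round(1),"needle",round(n[0],2),n[1],round(n[2],2))
E
python3 reg.py 10 11 12 13 14 15 16 17 18 19 20 21 22 23 24 25
```

```text
10 cc 0.7171 rot -21.0 shift [-0.1  7.2] needle -9.15 40 0.18
11 cc 0.9417 rot -2.77 shift [ 7.8 -2.8] needle 3.02 40 0.19
12 cc 0.8271 rot -1.41 shift [12.8 -1.3] needle 21.96 38 0.37
13 cc 0.8226 rot -9.22 shift [11.9  2.7] needle 67.04 37 0.28
14 cc 0.8226 rot -18.34 shift [9.6 7.1] needle 73.62 31 0.35
15 cc 0.8146 rot -30.71 shift [ 5.4 12.2] needle 85.17 31 0.44
16 cc 0.8139 rot -32.59 shift [ 4.8 13.1] needle 91.19 40 0.66
17 cc 0.7803 rot -7.81 shift [ 1.6 -0.8] needle 65.45 40 0.34
18 cc 0.7226 rot -15.76 shift [1.3 4.1] needle 62.16 40 0.21
19 cc 1.0 rot -0.0 shift [-0. -0.] needle 89.19 40 0.05
20 cc 0.9949 rot -1.64 shift [-2.4  1.4] needle 87.4 40 0.04
21 cc 0.9855 rot -5.33 shift [-4.8  2.9] needle 82.27 40 0.05
22 cc 0.9834 rot -5.76 shift [-5.1  3.1] needle 82.0 40 0.04
23 cc 0.9809 rot -6.65 shift [-5.6  3.5] needle 85.58 40 0.04
24 cc 0.9758 rot -8.59 shift [-6.6  4.2] needle 83.17 40 0.04
25 cc 0.9716 rot -9.79 shift [-7.3  4.8] needle 77.31 40 0.04
```

ECC is contaminated by shadows. The raw reading is stable to ±0.1 when no force acts (pictures 19–21), so I'll back off and read force-free.

carry_out(
  moves=[
    [0.04,-0.04,0,0,-1],
    [0.08,-0.08,0,0,-1],
    [0.1,-0.1,0,0,-1],
    [0.1,-0.1,0,0,-1],
  ],
)

```text
clock: 24.35
eef_pos: [0.5008, -0.0243, 0.0673]
tool_rot: [0.989, 0.145, -0.0, 0.0]
ft_force: [0.8, -0.2, -0.9]
grip_width: 0.0001
```

```bash
python3 snap.py 26
```

```text
t 24.35 units [ 0.36  -0.093  0.003] roll -0.0014907993384165744 head 16.67 pos [ 0.5008 -0.0243  0.0673] stand [-0.0361  0.0508] F [ 0.8  -0.24 -0.87] q [-0.05  0.41 -0.29  0.87 -0.    1.23]
needle low (np.float64(89.77545789612309), np.int64(43), np.float64(0.04538603680099889)) full (np.float64(228.85938337667264), np.int64(96), np.float64(4.319052362828141))
```

View pics/p26.png

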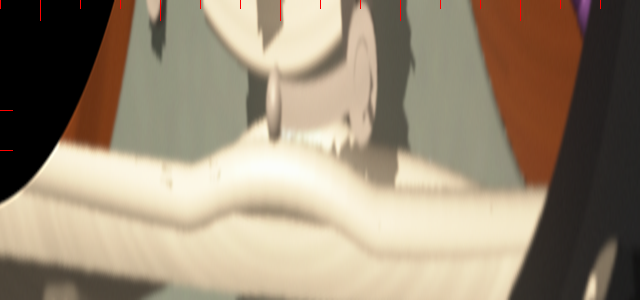

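Force-free the needle reads 89.8, equal to the 89.6 read before this push. So the two wheel positions straddle the peak symmetrically and the target is half-way. I'll measure the rotation between them.

```bash
cat > shift.py <<'E'
import cv2,numpy as np,sys
from scipy.ndimage import gaussian_filter
def load(k,sx=0):
    g=cv2.cvtColor(cv2.imread(f"pics/p{k}.png"),cv2.COLOR_BGR2GRAY).astype(np.float32); g=gaussian_filter(g,1)
    return g-gaussian_filter(g,15)
a,b=sys.argv[1:3]; A,B=load(a),load(b)
lo,hi=(int(v) for v in sys.argv[3:5]) if len(sys.argv)>4 else (160,400)
T=A[175:245,lo:hi]
best=[]
for y in range(-12,13):
    S=B[175+y:245+y,lo-45:hi+45]; r=cv2.matchTemplate(S,T,cv2.TM_CCOEFF_NORMED)[0]; i=r.argmax(); best.append((r[i],i-45,y))
s=max(best); print(a,b,"shift px",s[1],"deg",s[1]/4,"cc",round(float(s[0]),3),"dy",s[2])
E
for p in "20 26" "19 26" "20 25" "20 24" "20 23" "20 22" "20 21"; do python3 shift.py $p; done
```

```text
20 26 shift px 21 deg 5.25 cc 0.913 dy 4
19 26 shift px 19 deg 4.75 cc 0.911 dy 3
20 25 shift px 18 deg 4.5 cc 0.915 dy 2
20 24 shift px 12 deg 3.0 cc 0.93 dy 1
20 23 shift px 3 deg 0.75 cc 0.989 dy 0
20 22 shift px 2 deg 0.5 cc 0.991 dy 0
20 21 shift px 1 deg 0.25 cc 0.989 dy 0
```

Rotation is about 5.0°, so I go back 2.5° clockwise. The finger is already in the right window, so I'll cross it to the other spoke.

carry_out(
  moves=[
    [0.1,-0.01,0,0,-1],
    [0.25,-0.03,0,0,-1],
    [0.4,-0.04,0,0,-1],
    [0.5,-0.05,0,0,-1],
    [0.56,-0.05,0,0,-1],
    [0.56,-0.05,0,0,-1],
  ],
)

```text
clock: 25.0
eef_pos: [0.5537, -0.0035, 0.0672]
tool_rot: [0.989, 0.145, 0.0, 0.0]
ft_force: [0.7, -0.3, -0.0]
grip_width: 0.0001
```

```bash
python3 snap.py 27
```

```text
t 25.0 units [-0.206 -0.046  0.002] roll -0.0016040384201902371 head 16.66 pos [ 0.5537 -0.0035  0.0672] stand [0.0206 0.0554] F [ 0.71 -0.32 -0.04] q [-0.01  0.5  -0.14  0.93 -0.    1.27]
needle low (np.float64(89.23935193354785), np.int64(38), np.float64(0.3506050027182666)) full (np.float64(87.44454505644056), np.int64(85), np.float64(0.35532267387988686))
```

View pics/w27.png

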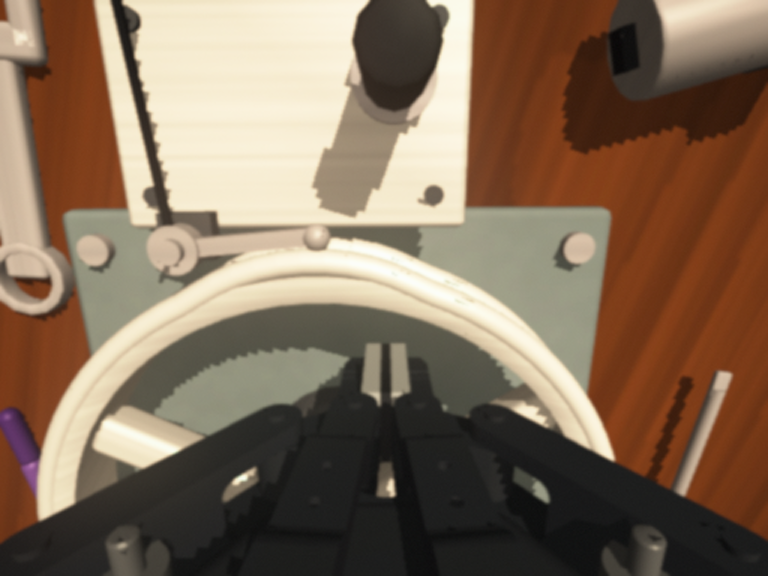

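The finger is free and the hump is centred around (340,260), with the ball at (316,237). Approaching the spoke.

carry_out(
  moves=[
    [0.02,0.009,0,0,-1],
    [0.039,0.018,0,0,-1],
    [0.057,0.027,0,0,-1],
    [0.075,0.037,0,0,-1],
  ],
)

```text
clock: 25.45
eef_pos: [0.5613, -0.0052, 0.0674]
tool_rot: [0.989, 0.145, 0.0, 0.0]
ft_force: [-0.4, 0.0, -0.1]
grip_width: -0.0001
```

carry_out(
  moves=[
    [0.009,0.005,0,0,-1],
    [0.018,0.011,0,0,-1],
  ],
)

```text
clock: 25.65
eef_pos: [0.5633, -0.0057, 0.0673]
tool_rot: [0.989, 0.145, -0.0, -0.0]
ft_force: [-0.1, 0.1, -0.2]
grip_width: 0.0001
```

carry_out(
  moves=[
    [0.009,0.006,0,0,-1],
    [0.018,0.011,0,0,-1],
  ],
)

```text
clock: 25.85
eef_pos: [0.5653, -0.0062, 0.0673]
tool_rot: [0.989, 0.145, -0.0, 0.0]
ft_force: [0.5, -0.7, 0.7]
grip_width: -0.0003
```

```bash
python3 snap.py 28;python3 shift.py 27 28
```

```text
t 25.85 units [-0.31  -0.104  0.003] roll -0.0017559140706039343 head 16.64 pos [ 0.5653 -0.0062  0.0673] stand [0.031  0.0495] F [ 0.48 -0.74  0.73] q [-0.01  0.52 -0.11  0.95 -0.    1.27]
needle low (np.float64(95.4993611571943), np.int64(38), np.float64(0.24431963999346876)) full (np.float64(89.17392249125527), np.int64(81), np.float64(0.20602144101171457))
27 28 shift px 1 deg 0.25 cc 0.992 dy -1
```

carry_out(
  moves=[
    [0.009,0.006,0,0,-1],
    [0.018,0.012,0,0,-1],
  ],
)

```text
clock: 26.1
eef_pos: [0.5674, -0.0068, 0.0673]
tool_rot: [0.989, 0.145, -0.0, -0.0]
ft_force: [0.2, -0.5, -0.3]
grip_width: -0.0
```

carry_out(
  moves=[
    [0.009,0.006,0,0,-1],
    [0.017,0.012,0,0,-1],
  ],
)

```text
clock: 26.3
eef_pos: [0.5695, -0.0075, 0.0673]
tool_rot: [0.989, 0.145, 0.0, 0.0]
ft_force: [-0.1, -1.0, 0.8]
grip_width: 0.0001
```

carry_out(
  moves=[
    [0.009,0.006,0,0,-1],
    [0.017,0.013,0,0,-1],
  ],
)

```text
clock: 26.5
eef_pos: [0.5715, -0.0083, 0.0673]
tool_rot: [0.989, 0.145, 0.0, 0.0]
ft_force: [0.2, -0.2, 1.0]
grip_width: -0.0002
```

```bash
python3 snap.py 29;python3 shift.py 28 29
```

```text
t 26.5 units [-0.363 -0.142  0.003] roll -0.0017865855910331322 head 16.64 pos [ 0.5715 -0.0083  0.0673] stand [0.0362 0.0457] F [ 0.16 -0.23  0.99] q [-0.01  0.53 -0.09  0.95 -0.    1.27]
needle low (np.float64(113.88217624909441), np.int64(37), np.float64(0.5610877392285871)) full (np.float64(174.98012053401806), np.int64(92), np.float64(2.1935874597861584))
28 29 shift px 0 deg 0.0 cc 0.987 dy -1
```

carry_out(
  moves=[
    [0.008,0.006,0,0,-1],
    [0.016,0.012,0,0,-1],
  ],
)

```text
clock: 26.75
eef_pos: [0.5722, -0.0086, 0.0671]
tool_rot: [0.989, 0.145, -0.001, -0.001]
ft_force: [-3.6, 2.2, 3.0]
grip_width: 0.0002
```

carry_out(
  moves=[
    [0.008,0.006,0,0,-1],
    [0.016,0.012,0,0,-1],
  ],
)

```text
clock: 26.95
eef_pos: [0.5726, -0.0088, 0.067]
tool_rot: [0.989, 0.145, -0.002, -0.001]
ft_force: [-8.9, 2.9, 6.2]
grip_width: -0.0001
```

```bash
python3 snap.py 30;python3 shift.py 28 30; python3 shift.py 29 30
```

```text
t 26.95 units [-0.372 -0.15   0.002] roll -0.0014073603017000853 head 16.67 pos [ 0.5726 -0.0088  0.067 ] stand [0.0372 0.0449] F [-8.86  2.92  6.2 ] q [-0.02  0.53 -0.08  0.96  0.    1.26]
needle low (np.float64(83.2064199710294), np.int64(35), np.float64(0.3773968303969907)) full (np.float64(174.3395661334114), np.int64(96), np.float64(2.3666177359328793))
28 30 shift px -1 deg -0.25 cc 0.986 dy -1
29 30 shift px -1 deg -0.25 cc 0.997 dy 0
```

carry_out(
  moves=[
    [0.006,0.005,0,0,-1],
    [0.011,0.009,0,0,-1],
  ],
)

```text
clock: 27.2
eef_pos: [0.5731, -0.009, 0.0669]
tool_rot: [0.989, 0.145, -0.003, -0.002]
ft_force: [-9.9, 4.8, 7.5]
grip_width: 0.0
```

```bash
python3 snap.py 31; python3 shift.py 29 31; python3 shift.py 30 31
```

```text
t 27.2 units [-0.376 -0.154  0.002] roll -0.0012011441384948461 head 16.69 pos [ 0.5731 -0.009   0.0669] stand [0.0376 0.0446] F [-9.91  4.77  7.47] q [-0.02  0.53 -0.08  0.96  0.    1.26]
needle low (np.float64(87.7530431538061), np.int64(33), np.float64(0.37356602132543704)) full (np.float64(174.01792010078523), np.int64(97), np.float64(2.3682114851437257))
29 31 shift px -2 deg -0.5 cc 0.994 dy 0
30 31 shift px -1 deg -0.25 cc 0.996 dy 0
```

carry_out(
  moves=[
    [0.005,0.004,0,0,-1],
    [0.009,0.007,0,0,-1],
  ],
)

```text
clock: 27.45
eef_pos: [0.5735, -0.0093, 0.0669]
tool_rot: [0.989, 0.145, -0.004, -0.002]
ft_force: [-10.5, 5.2, 8.7]
grip_width: -0.0002
```

```bash
python3 snap.py 32; python3 shift.py 29 32; python3 shift.py 30 32
```

```text
t 27.45 units [-0.379 -0.158  0.002] roll -0.001163572337319844 head 16.7 pos [ 0.5735 -0.0093  0.0669] stand [0.0379 0.0441] F [-10.54   5.21   8.67] q [-0.02  0.54 -0.08  0.97  0.    1.26]
needle low (np.float64(96.17686339645967), np.int64(34), np.float64(0.40717012106965916)) full (np.float64(173.53075614621466), np.int64(91), np.float64(2.050866390125833))
29 32 shift px -5 deg -1.25 cc 0.993 dy -1
30 32 shift px -3 deg -0.75 cc 0.993 dy 0
```

carry_out(
  moves=[
    [0.005,0.004,0,0,-1],
    [0.009,0.008,0,0,-1],
  ],
)

```text
clock: 27.7
eef_pos: [0.5749, -0.01, 0.0668]
tool_rot: [0.989, 0.145, -0.004, -0.001]
ft_force: [-8.7, 3.5, 4.7]
grip_width: 0.0002
```

```bash
python3 snap.py 33; python3 shift.py 29 33; python3 shift.py 28 33; python3 shift.py 27 33
```

```text
t 27.7 units [-0.39  -0.169  0.001] roll -0.0012600354940622714 head 16.69 pos [ 0.5749 -0.01    0.0668] stand [0.039 0.043] F [-8.66  3.48  4.69] q [-0.02  0.54 -0.07  0.97  0.    1.26]
needle low (np.float64(100.50861917250744), np.int64(36), np.float64(0.398884071651053)) full (np.float64(168.2268684818973), np.int64(90), np.float64(1.8734820838780175))
29 33 shift px -10 deg -2.5 cc 0.979 dy -1
28 33 shift px -11 deg -2.75 cc 0.966 dy -2
27 33 shift px -10 deg -2.5 cc 0.969 dy -3
```

Rotated −2.5°, as wanted. I'll withdraw, cross back to the earlier viewing spot in the window (as in pictures 20 and 26) and read the needle.

carry_out(
  moves=[
    [-0.04,-0.04,0,0,-1],
    [-0.1,-0.09,0,0,-1],
    [-0.25,-0.12,0,0,-1],
    [-0.4,-0.12,0,0,-1],
    [-0.6,-0.1,0,0,-1],
    [-0.7,-0.08,0,0,-1],
    [-0.75,-0.07,0,0,-1],
    [-0.75,-0.07,0,0,-1],
  ],
)

```text
clock: 28.55
eef_pos: [0.5048, -0.0261, 0.0676]
tool_rot: [0.99, 0.144, 0.0, 0.0]
ft_force: [0.3, -0.2, -0.0]
grip_width: 0.0001
```

```bash
python3 snap.py 34; python3 shift.py 20 34; python3 shift.py 26 34
```

```text
t 28.55 units [ 0.327 -0.122  0.006] roll -0.002177192391206025 head 16.6 pos [ 0.5048 -0.0261  0.0676] stand [-0.0327  0.0479] F [ 0.25 -0.23 -0.03] q [-0.05  0.42 -0.28  0.88  0.    1.23]
needle low (np.float64(90.71005699044952), np.int64(43), np.float64(0.03508015772213964)) full (np.float64(230.74551895943665), np.int64(99), np.float64(4.732219080162749))
20 34 shift px 2 deg 0.5 cc 0.973 dy 0
26 34 shift px -17 deg -4.25 cc 0.965 dy -3
```

View pics/p34.png

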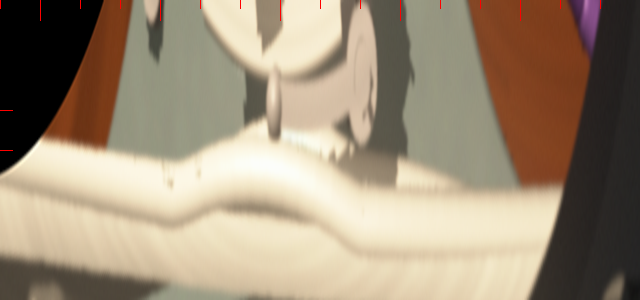

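Now the hump toes are at px 178 and 360 (centre 269), the pointer is at 274, and the needle reads 90.7, above both bracketing readings. I'll lift for an overhead check.

carry_out(
  moves=[
    [0,0,-0.3,0,-1],
    [0.1,-0.05,-0.7,0,-1],
    [0.32,-0.12,-1,0,-1],
    [0.32,-0.12,-1,0,-1],
    [0.32,-0.12,-1,0,-1],
    [0.32,-0.12,-1,0,-1],
    [0.32,-0.12,-1,0,-1],
  ],
)

```text
clock: 29.3
eef_pos: [0.5307, -0.0053, 0.1657]
tool_rot: [0.989, 0.145, -0.002, -0.0]
ft_force: [-0.2, 0.3, -0.1]
grip_width: -0.0002
```

```bash
python3 snap.py 35; python3 - <<'E'
from h import *
s=np.load("pics/s35.npz"); m=dict(imaging.camera_model("wrist")); m['eye']=s['eye'];m['rotation']=s['rot']
rect(m,s['im'],.064,-.06,.06,.07,.13,s=.00015,name="pics/z35.png")
E
```

```text
t 29.3 units [0.023 0.004 0.987] roll -0.001938205701954606 head 16.63 pos [ 0.5307 -0.0053  0.1657] stand [-0.002   0.0603] F [-0.21  0.34 -0.15] q [-0.01  0.36 -0.07  1.14 -0.    1.27]
needle low (np.float64(90.11261743718306), np.int64(18), np.float64(0.3027685625189436)) full (np.float64(90.70919817341316), np.int64(64), np.float64(0.32358825186685514))
```

View pics/r35.png

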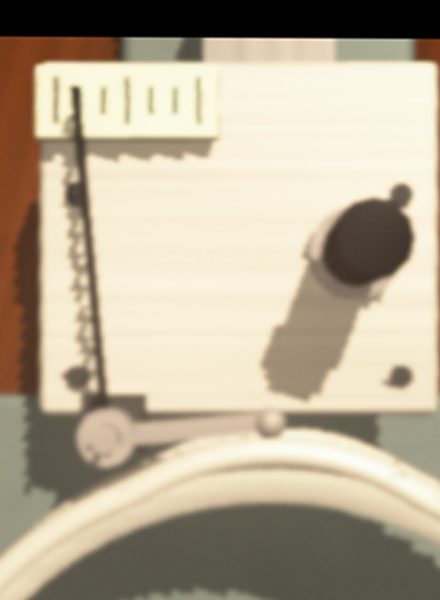

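View pics/z35.png

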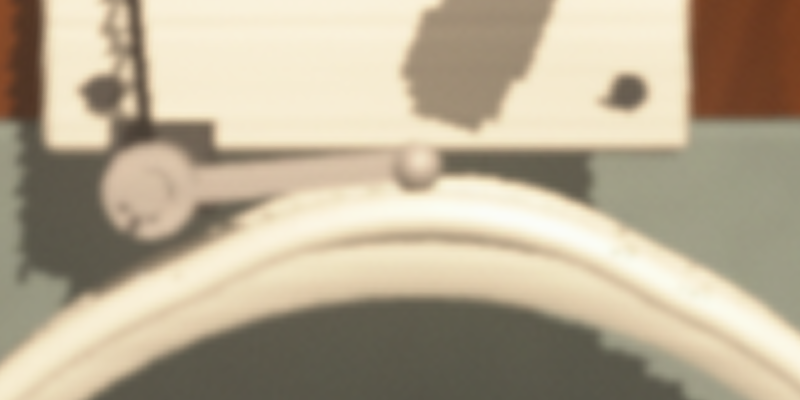

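```bash
cat > fit2.py <<'E'
from h import *
import sys
from scipy.optimize import least_squares
from fit_dp import dp
k=sys.argv[1]
s=np.load(f"pics/s{k}.npz"); m=dict(imaging.camera_model("wrist")); m['eye']=s['eye'];m['rotation']=s['rot']
im=s['im']
o=polar(m,im,f"pics/q{k}.png",z=.064,a0=50,a1=130,r0=.08,r1=.112)
g=cv2.GaussianBlur(cv2.cvtColor(o,cv2.COLOR_RGB2GRAY).astype(np.float32),(0,0),2.5)
d=np.gradient(g,axis=0); 
print(o.shape)
big=cv2.resize(o,None,fx=2,fy=1.6); cv2.imwrite(f"pics/Q{k}.png",big[:,:,::-1])
E
sed -n '/^def dp/,/return/p' fit.py > fit_dp.py; sed -i '1i import numpy as np' fit_dp.py
python3 fit2.py 35
```

```text
(320, 320, 3)
```

View pics/Q35.png

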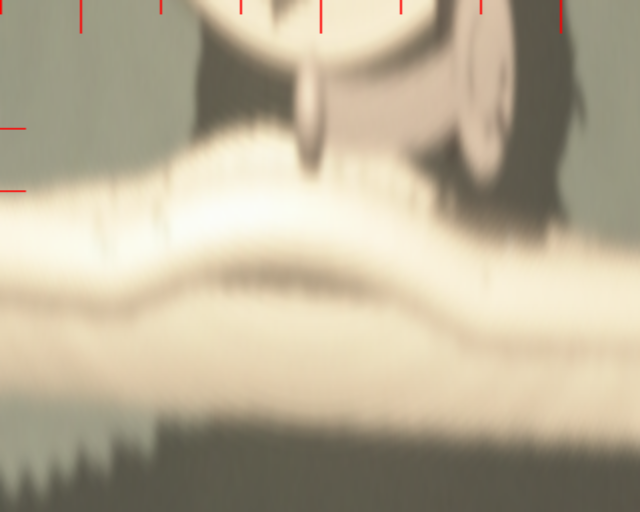

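In this centred view the hump spans px 118–480, centre 87.4°, with the ball at 88.9°. Visible hump height is 3.6 mm, matching the needle's lift, so we are at the top to within about 1–1.5°. I'll make one small counter-clockwise nudge of about 1°.

carry_out(
  moves=[
    [-0.2,0.06,0,0,-1],
    [-0.32,0.11,0.1,0,-1],
    [-0.34,0.11,0.5,0,-1],
    [-0.34,0.11,0.9,0,-1],
    [-0.34,0.11,0.98,0,-1],
    [-0.34,0.11,0.98,0,-1],
    [-0.34,0.11,0.98,0,-1],
  ],
)

```text
clock: 30.05
eef_pos: [0.5035, -0.0255, 0.0704]
tool_rot: [0.989, 0.145, 0.001, 0.0]
ft_force: [0.0, -0.9, -0.5]
grip_width: -0.0004
```

```bash
python3 snap.py 36; python3 fit2.py 36
```

```text
t 30.05 units [ 0.338 -0.113  0.035] roll -0.001802987190102259 head 16.64 pos [ 0.5035 -0.0255  0.0704] stand [-0.0338  0.0488] F [ 0.02 -0.87 -0.53] q [-0.05  0.41 -0.28  0.88  0.    1.23]
needle low (np.float64(90.65921965519874), np.int64(43), np.float64(0.04912147334156541)) full (np.float64(228.681160450294), np.int64(96), np.float64(4.363110108078598))
(320, 320, 3)
```

The needle repeats at 90.7. The parabola through the three force-free readings and the hump picture both put the peak 1.5–2° further counter-clockwise, so I'll push about 2°.

carry_out(
  moves=[
    [-0.02,0.008,0.02,0,-1],
    [-0.04,0.016,0.03,0,-1],
    [-0.06,0.026,0.03,0,-1],
    [-0.075,0.036,0.03,0,-1],
  ],
)

```text
clock: 30.5
eef_pos: [0.4972, -0.0304, 0.0669]
tool_rot: [0.989, 0.145, 0.001, -0.001]
ft_force: [2.5, 4.4, -0.1]
grip_width: 0.0001
```

carry_out(
  moves=[
    [-0.007,0.007,0,0,-1],
    [-0.014,0.014,0,0,-1],
  ],
)

```text
clock: 30.7
eef_pos: [0.4971, -0.0308, 0.067]
tool_rot: [0.989, 0.145, 0.002, -0.002]
ft_force: [4.0, 8.6, -1.2]
grip_width: -0.0001
```

```bash
python3 snap.py 37; python3 shift.py 36 37
```

```text
t 30.7 units [ 0.415 -0.144  0.002] roll -0.0009494875305481148 head 16.71 pos [ 0.4971 -0.0308  0.067 ] stand [-0.0415  0.0457] F [ 4.03  8.57 -1.2 ] q [-0.06  0.4  -0.3   0.86  0.01  1.21]
needle low (np.float64(91.23228190626169), np.int64(43), np.float64(0.042204265008945384)) full (np.float64(250.61466561912786), np.int64(95), np.float64(4.534806861827071))
36 37 shift px 1 deg 0.25 cc 0.989 dy 0
```

Contact. About 2 mm more along the arc, in small nudges.

carry_out(
  moves=[
    [-0.006,0.006,0,0,-1],
    [-0.011,0.012,0,0,-1],
  ],
)

```text
clock: 30.95
eef_pos: [0.4967, -0.0317, 0.067]
tool_rot: [0.989, 0.146, 0.003, -0.003]
ft_force: [3.7, 7.6, -1.2]
grip_width: -0.0
```

```bash
python3 snap.py 38; python3 shift.py 36 38; python3 shift.py 20 38
```

```text
t 30.95 units [ 0.421 -0.151  0.003] roll -0.00046563228080205793 head 16.76 pos [ 0.4967 -0.0317  0.067 ] stand [-0.0422  0.0449] F [ 3.72  7.58 -1.22] q [-0.07  0.4  -0.3   0.86  0.01  1.21]
needle low (np.float64(94.26697421472814), np.int64(43), np.float64(0.03828662890951696)) full (np.float64(250.73479452255992), np.int64(94), np.float64(4.360909901159394))
36 38 shift px 3 deg 0.75 cc 0.992 dy 0
20 38 shift px 5 deg 1.25 cc 0.971 dy 0
```

carry_out(
  moves=[
    [-0.003,0.003,0,0,-1],
    [-0.006,0.007,0,0,-1],
  ],
)

```text
clock: 31.2
eef_pos: [0.4961, -0.0333, 0.0669]
tool_rot: [0.989, 0.146, 0.002, -0.002]
ft_force: [3.0, 6.3, -0.6]
grip_width: 0.0003
```

```bash
python3 snap.py 39; python3 shift.py 36 39; python3 shift.py 20 39
```

```text
t 31.2 units [ 0.431 -0.165  0.002] roll -0.0007248323299339492 head 16.73 pos [ 0.4961 -0.0333  0.0669] stand [-0.0431  0.0435] F [ 2.98  6.27 -0.6 ] q [-0.07  0.4  -0.3   0.86  0.    1.21]
needle low (np.float64(91.14147651267442), np.int64(43), np.float64(0.0447346559082116)) full (np.float64(255.2368144208409), np.int64(95), np.float64(4.529234568490336))
36 39 shift px 7 deg 1.75 cc 0.958 dy 1
20 39 shift px 14 deg 3.5 cc 0.927 dy 2
```

Turned about 2°. Back off and read force-free.

carry_out(
  moves=[
    [0.04,-0.04,0,0,-1],
    [0.08,-0.06,0,0,-1],
    [0.1,-0.06,0,0,-1],
    [0.1,-0.06,0,0,-1],
  ],
)

```text
clock: 31.65
eef_pos: [0.5023, -0.0266, 0.0662]
tool_rot: [0.989, 0.145, -0.0, 0.0]
ft_force: [-0.6, 0.3, 0.5]
grip_width: 0.0001
```

```bash
python3 snap.py 40; python3 shift.py 36 40; python3 shift.py 26 40;  python3 shift.py 20 40; python3 fit2.py 40
```

```text
t 31.65 units [ 0.352 -0.119 -0.008] roll -0.0017179403581445108 head 16.65 pos [ 0.5023 -0.0266  0.0662] stand [-0.0353  0.0482] F [-0.62  0.27  0.54] q [-0.05  0.41 -0.29  0.87 -0.    1.23]
needle low (np.float64(90.85464026840769), np.int64(43), np.float64(0.03534690869920403)) full (np.float64(234.67660332405424), np.int64(98), np.float64(4.7360442000226435))
36 40 shift px 10 deg 2.5 cc 0.932 dy 2
26 40 shift px -1 deg -0.25 cc 0.978 dy -1
20 40 shift px 16 deg 4.0 cc 0.915 dy 3
(320, 320, 3)
```

View pics/Q40.png

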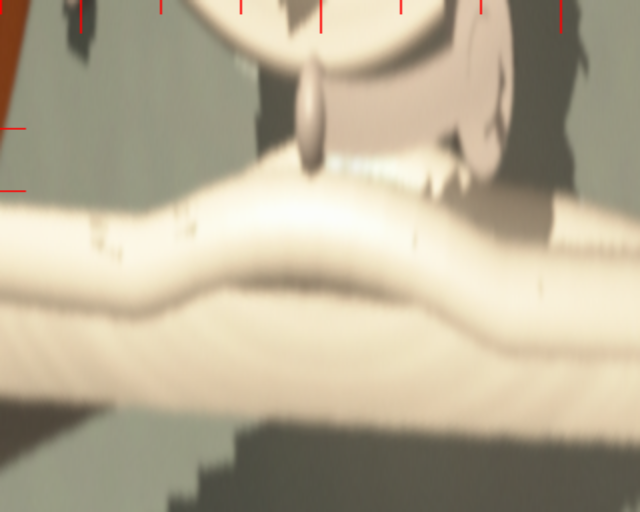

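Now the hump spans px 138–505, centre 90.1°, with the ball at 88.9°. The needle at 90.85 equals the 90.66 read 2.7° earlier on the other side. The peak is therefore within about 1.3° of the pointer, a lift deficit of about 0.04 mm, which is good enough. Retreating clear.

carry_out(
  moves=[
    [0,0,-0.3,0,-1],
    [0,0,-0.7,0,-1],
    [0,0,-1,0,-1],
    [-0.3,0,-1,0,-1],
    [-0.7,0.2,-1,0,-1],
    [-1,0.4,-1,0,-1],
    [-1,0.4,-1,0,-1],
  ],
)

```text
clock: 32.4
eef_pos: [0.4145, -0.0955, 0.1662]
tool_rot: [0.99, 0.142, -0.001, 0.0]
ft_force: [-0.1, 0.3, 0.4]
grip_width: 0.0004
```

carry_out(
  moves=[
    [-0.3,0.3,-0.3,0,-1],
    [-0.6,0.7,-0.7,0,-1],
    [-0.8,1,-1,0,-1],
    [-0.8,1,-1,0,-1],
    [-0.8,1,-1,0,-1],
  ],
)

```text
clock: 32.9
eef_pos: [0.3706, -0.2136, 0.2676]
tool_rot: [0.99, 0.143, 0.001, 0.001]
ft_force: [-0.5, 0.4, -0.4]
grip_width: -0.0003
```

```bash
python3 - <<'E'
from h import *
to(st(0,0,.1))
im=imaging.camera("top"); crop(im,195,125,395,275,4,"pics/topF.png"); cv2.imwrite("pics/topFfull.png",im[:,:,::-1])
E
```

```text
t 32.9 units [ 2.144 -0.945  1.679] roll None head 16.46 pos [ 0.3706 -0.2136  0.2676] stand [-0.2154 -0.0928] F [-0.53  0.43 -0.4 ] q [-0.52  0.09 -0.15  1.33  0.    0.76]
```

View pics/topF.png

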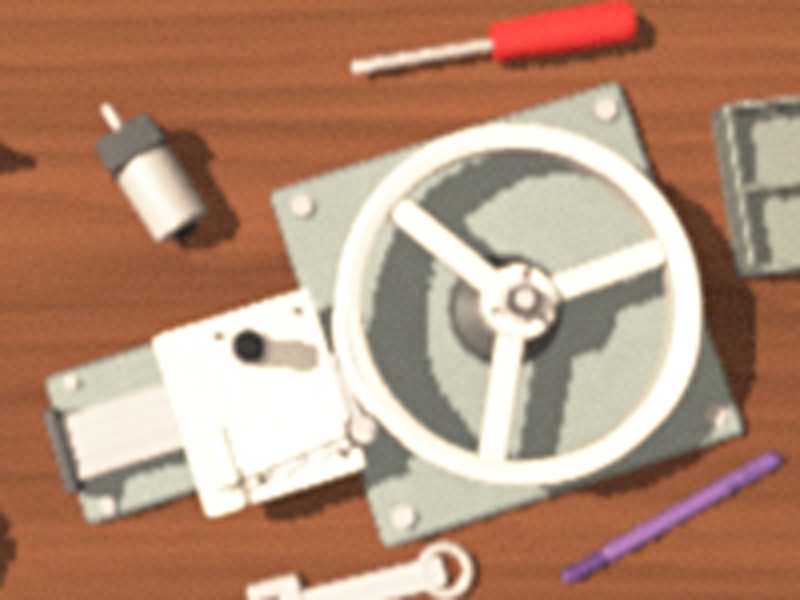

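View pics/topFfull.png

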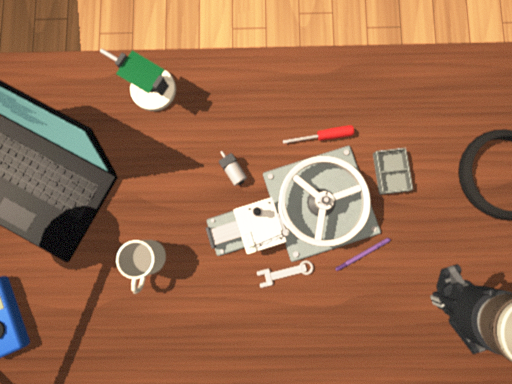

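The top view shows the other objects in the same places and the arm clear. I'll check the gauge's home position and then hand in.

```bash
python3 - <<'E'
from h import *
m=imaging.camera_model("top")
h=back(m,np.array([247.5,346])/4+[195,125],.092)[0]-C; print("handle in stand",h@XS,h@YS)
a=cv2.imread("pics/top0.png").astype(int); b=cv2.imread("pics/topFfull.png").astype(int)
d=abs(a-b).sum(2)
for n,(x0,y0,x1,y1) in dict(screw=(280,120,360,147),spanner=(255,262,316,290),motor=(215,148,252,190),pen=(335,236,393,272),tray=(373,146,414,196),mug=(113,237,168,295)).items(): print(n,np.percentile(d[y0:y1,x0:x1],99))
order.job_done()
E
```

```text
handle in stand 0.020405057335729844 0.14933172769408645
screw 25.0
spanner 23.0
motor 25.0
pen 27.0
tray 58.549999999999955
mug 26.0
the job is handed in; nothing more can be done
```

The gauge is home, and the wheel is at rest with the highest spot about 1.3° counter-clockwise of the pointer. I handed the job in at about 33 s with the arm clear.

- **Gauge:** I pushed it along the rail with the shut fingers, at about 13 N of drag, until it stopped. Force rose to about 23 N with no further motion. The final top view puts the handle at (20, 149) mm in the stand's frame; the nominal is (22, 150).
- **Feeling the rim:** I turned the wheel counter-clockwise by pushing a spoke. The lesser hump gave about 5 N at the finger and the high spot about 16 N, both under the 25 N limit. The turn stopped once the high spot was found, so it covered about 200° rather than a full revolution.
- **Centring:** The wheel first slid past the high spot, so I nudged it back and forth, reading the needle and the shape of the lip with the finger off the wheel.
    - The last two such readings, 2.7° apart, were nearly equal, so the peak lies between them. I left it there; the lift lost is about 0.04 mm.
    - The needle's angle gave about 3.4 mm of lift and the lip's shape about 3.6 mm, against the stated 4 mm. I put that gap down to camera calibration. Needle readings taken while the finger was pressing jumped by about 3 mrad, so I ignored them.
- **Surroundings:** The before and after top views match for the screwdriver, spanner, motor, pen and mug. The tray's patch differed a little more, though the tray looks unmoved; I took that for noise or changed shadow.

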